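# Run the keeper ring round the hand-bent handle bar into its end socket

### The arm

A 6-joint arm with a two-finger parallel gripper is mounted at the origin on the work surface. World frame = base frame: x ahead of the robot, y to its left, z up, the work surface at z = 0. Lengths are in m, angles in rad, forces in N, time in s.
With the tool pointing down it reaches from about 0.375 to 0.9 m from the base axis. Payload 3.1 kg.
Tool frame: the origin (TCP) lies midway between the tips of the shut fingers; the grasp point (between the pads) lies pinch_z behind it (pinch_z is the distance from the TCP to the grasp point, in m); y points along the fingers, z is the direction in which the jaws open and shut, and the axes are right-handed (so a half turn about y gives the same grasp; the last joint's range is limited). The gripper opens to 87 mm and grips with 3 to 60 N. Pads are 19 mm wide; open, the fingers measure 117 mm over their backs; the gripper's body (75 mm by 190 mm) begins 51 mm behind the grasp point.
Start: joints at [-1.508, 0.527, 1.433, -0, 1.181, -0.178], TCP at [0.15, -0.607, 0.196] pointing down, gripper open.
Joint ranges: [-3.08, 3.08], [-0.75, 2.2], [0.22, 2.44], [-1.43, 4.57], [0, 2.65], [-2.85, 2.85]. Speed limits (rad/s): [2.79, 2.79, 3.14, 3.14, 3.14, 3.14].

### API

Orientations are given as a unit quaternion [x, y, z, w].
In Python, from rig import get_obs, camera, hand_in, pinch_z gives the robot as it stands. The module is installed in compiled form; this text tells all that it offers.
- The arm moves only by the tool arm_command, never from a script. Its argument "plan" is a list of rows, each a list of 2 entries, a list of its own where there are three numbers: the shift along the world's x, y, z in units of 25 mm (1.0 is 25 mm), then the turn about the world's z in units of 5 degrees (1.0 is 5 degrees). A call has 1 to 5 rows; each row is the pose to reach, as a shift and turn from the pose commanded when the call began; what a row does not reach only later rows make up. A row lasts 1/10 s, in which the tool goes at most 50 mm and 8.59 degrees, less where a joint would pass 70% of its speed; a pose out of reach is approached as far as the arm can. A call with a gripper value outside its range is refused whole. "fingers" is the opening, from -1 (shut) to 1 (fully open), set as the call begins (left out, the last holds). The fingers move at their own pace and stop on an object; "force" is the grip in N (left out, the last holds). Time passes only in rows, so rows that repeat a pose let the fingers close. It gives the time, the measured TCP pose, the force and the opening at its end, in the units of the state.
- get_obs(): the state, without advancing time (a new reading comes with each control period).
- camera(name): name is "scene" or "top" or "wrist"; returns a dict with "pixels" (420x560x3 uint8, red, green, blue), "camera_matrix" (3x3 intrinsics, pixels), "R" (3x3) and "t" (3): a world point X has camera coordinates R X + t. Camera axes: x right, y down, z forward; pixel columns grow to the right and rows downward; lengths in m; the calibration is good to about 2 mm. The wrist camera is an equidistant fisheye: a pixel r from the principal point sees the ray r / f radians off the axis. A picture is of the moment at which its call begins. There is no depth.
- hand_in(): hands the job in, once; it reports no verdict.
The state is a dict: "time": time; "q": joint angles; "joint_velocities": joint speeds; "joint_torque": joint torques, N m; "position": TCP position; "tool_rot": TCP orientation; "ft_force": force on the tool from outside, world axes, zero at the start; "moment": the same for the moment, N m; "grip_width": finger opening in m.
Only numpy, scipy, OpenCV 4.12 (cv2) and the standard library are available. Lean on these libraries where they do the work, as an engineer would, in place of code of your own. Each camera call takes 0.05 s, during which the arm holds its last target.

### The job

On the leather bench a steel bag-handle bar stands in its wooden holder with a keeper ring threaded on it. Take the ring by its wooden stem, slide it gently along the bar round both bends, and push it fully home in the socket at the far end, so that its flange sits flush on the socket's rim; then let go. Never force or lever the ring against the bar or the socket: a light push of about 5 N is enough, and contact forces over 25 N spoil the job. Leave the bottle, the tub and the wooden slicker where they are.

Things in the scene. Friction and masses are not known exactly. Their poses are not given: they have to be found in the camera images.
- jig: Fixed holder: wooden board 220 x 380 x 18 mm (x, y, z) carrying a bent round steel bar 8 mm thick; origin on the table under the middle, z up. Bar centre line is level, 85 mm above the table; plan in this frame (mm): up from the board at (-60,-170), straight +y from (-60,-158) to (-60,-50), right turn of exactly 90 deg to (-30,-20), straight +x to (30,-20), then the second bend.
- bend1 (a point): Centre of the first bend's arc, at bar height, (-30,-50,85) mm in the holder's frame: the bar's centre line turns round it on a 30 mm radius. Axes as the holder's.
- bend2 (a point): Centre of the second bend's arc, at bar height, (30,10,85) mm in the holder's frame; radius 30 mm, turning left from +x. Bent by hand and not measured: it turns 90 deg give or take 20, so the last straight leg runs off the arc up to 20 deg either side of the holder's +y and must be felt or seen. Axes as the holder's, not the leg's.
- plunger (a joint): Disc in the end socket (dark steel cup coaxial with the last leg, 38 mm outside, 31 mm bore, mouth to the ring; clamped with its mouth 55 to 95 mm along that straight leg, not measured). Travel in m: 0 = untouched, 4 mm inside the mouth; 0.008 = ring's flange flush on the rim, a hard stop. Spring about 0.1 N: it follows the ring back; the ring's friction on the bar holds it when let go.
- ring: Loose ring on the bar, 0.12-0.18 kg. Origin: hole centre in mid-flange; y along the bar towards the socket, z up the stem. Steel flange 34 mm across (y -6 to 6 mm), nose 23 mm across (y 6 to 18), hole 13 mm: 2.5 mm play all round. Round wooden stem 12 mm thick, z 16 to 52: grip from above with fingertips over z 22 to clear the socket. Hangs on the first straight leg, origin 2-3 mm below the bar's centre line.
- glue: Bystander: upright white bottle 48 mm across and 95 mm high; origin at the centre of its underside.
- tub: Bystander: upright white tub with a grey cap, 64 mm across and 60 mm high; origin at the centre of its underside.
- slicker: Bystander: flat wooden edge slicker 30 x 110 x 16 mm (x, y, z) lying on the table; origin at the centre of its underside.
There are look-alikes about, which are no part of the job. Of the things like the ring, leave any that is pink; of the rest the larger one is meant.

How it is judged:
On the way, in this order (a step that is already met when the one before it is completed fails the run):
1. the ring has come round the first bend (x of ring in the frame of jig above -0.01 m), for 0.05 s.
2. the ring has come round the second bend (y of ring in the frame of jig above 0.02 m), for 0.05 s.
At the end, for the whole second after the job is handed in: the ring rests, released, on the last leg, pushed home into the socket: its nose holds the plunger in by more than 6 mm (flange within 2 mm of the rim), its origin is beyond y = 35 mm in the holder's frame, and it moves slower than 20 mm/s (value of joint plunger above 0.006 m and y of ring in the frame of jig above 0.035 m and linear speed of ring below 0.02 m/s); the robot touches nothing.
It fails at once if the ring is forced against the bar or the socket with more than 25 N (contact force between ring and jig above 25 N).
It fails at once if a bystander is moved more than 30 mm (distance of any of glue, tub, slicker from where it was at the start of the episode above 0.03 m).
It also fails if it takes over 72 s, if anything falls off the work surface, if the arm or the gripper's body presses on something with over 40 N, if the wrist force passes 120 N, or if a joint passes its speed limit or range.

## Working session

There is one attempt and no reset: what is moved stays moved. The work goes in short steps, Python scripts to look and compute and a tool call to move; the robot and the scene stay as the last step left them, time stands still between calls to the robot, and variables do not carry over. Pictures are saved under pics/ and viewed, and the job is handed in when it is done.

Besides the shell and the picture viewer there is one more tool, called as a command line: name --argument value ..., lists and objects as JSON in quotes. arm_command: Moves the arm, as the interface text tells. Its arguments: {"type":"object","properties":{"plan":{"type":"array"},"fingers":{"type":"number"},"force":{"type":"number"}},"required":["plan"]}

```bash
mkdir -p pics
cat > h.py <<'E'
import numpy as np, cv2
from rig import get_obs, camera, hand_in, pinch_z
def save(c,n): cv2.imwrite(f'pics/{n}.png', c['pixels'][:,:,::-1])
def ray(c,u,v):
    K=np.array(c['camera_matrix']);R=np.array(c['R']);t=np.array(c['t'])
    d=R.T@np.linalg.inv(K)@[u,v,1]; o=-R.T@t
    return o,d
def onplane(c,u,v,z):
    o,d=ray(c,u,v); return o+d*(z-o[2])/d[2]
def proj(c,X):
    p=np.array(c['R'])@X+np.array(c['t']); p=np.array(c['camera_matrix'])@p; return p[:2]/p[2]
def tri(c1,p1,c2,p2):
    A=[];b=[]
    for c,p in((c1,p1),(c2,p2)):
        o,d=ray(c,*p); d/=np.linalg.norm(d); P=np.eye(3)-np.outer(d,d); A.append(P);b.append(P@o)
    return np.linalg.lstsq(np.vstack(A),np.hstack(b),rcond=None)[0]
E
python3 - <<'E'
from h import *
import pickle
cs={n:camera(n) for n in('scene','top','wrist')}
pickle.dump(cs,open('c0.pkl','wb'))
for n in cs: save(cs[n],n+'0'); print(n,np.round(cs[n]['camera_matrix'],1).tolist(),np.round(cs[n]['R'],3).tolist(),np.round(cs[n]['t'],3))
o=get_obs(); print(pinch_z,{k:np.round(v,3) for k,v in o.items()})
E
```

```text
scene [[448.3, 0.0, 280.3], [0.0, 448.3, 211.4], [0.0, 0.0, 1.0]] [[-0.071, 0.997, -0.011], [0.753, 0.047, -0.656], [-0.654, -0.055, -0.754]] [ 0.124 -0.332  1.198]
top [[437.8, 0.0, 286.5], [0.0, 437.8, 207.2], [0.0, 0.0, 1.0]] [[0.003, -1.0, 0.011], [-0.999, -0.003, -0.053], [0.053, -0.011, -0.999]] [-0.082  0.536  0.85 ]
wrist [[325.2, 0.0, 277.9], [0.0, 325.2, 216.5], [0.0, 0.0, 1.0]] [[0.24, -0.971, -0.003], [-0.942, -0.234, 0.242], [-0.236, -0.055, -0.97]] [-0.623 -0.03   0.39 ]
0.0187 {'time': np.float64(0.15), 'q': array([-1.508,  0.528,  1.434,  0.   ,  1.181, -0.179]), 'joint_velocities': array([ 0.001, -0.001, -0.003,  0.001,  0.001, -0.001]), 'joint_torque': array([  0.   , -44.043, -17.684,   0.063,   0.055,  -0.   ]), 'position': array([ 0.15 , -0.606,  0.196]), 'tool_rot': array([-0.085,  0.703, -0.701,  0.085]), 'ft_force': array([0.818, 0.038, 0.717]), 'moment': array([ 0.006, -0.003, -0.045]), 'grip_width': np.float64(0.087)}
```

View pics/scene0.png

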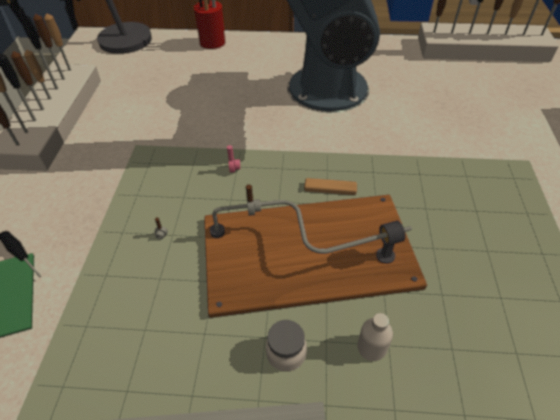

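View pics/top0.png

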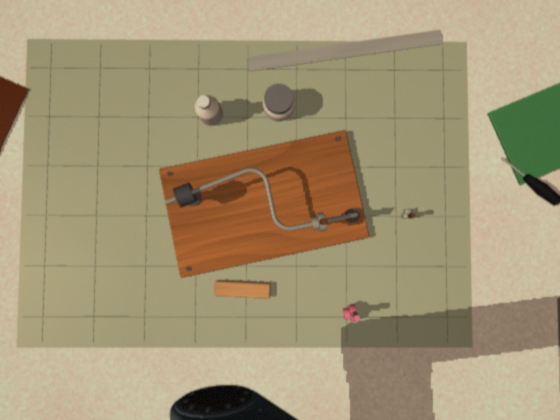

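View pics/wrist0.png

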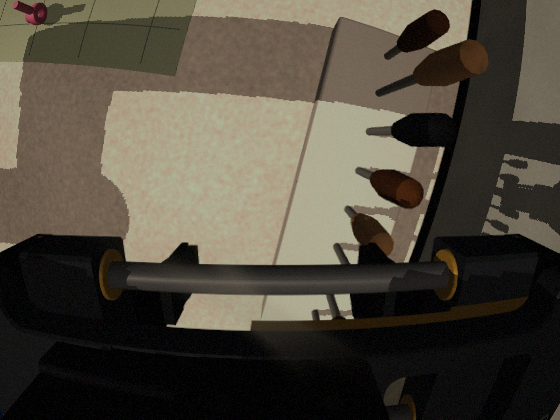

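Ring candidates in top/scene are:
- Steel ring with wooden stem, threaded on the bar, at top (320,221) / scene (252,205).
- Small steel one, loose, at top (408,213) / scene (159,232).
- Pink one at top (351,314) / scene (232,162), to be left.

The threaded one looks larger than the loose steel one, so I'm confirming that in a crop and measuring the board.

Run:
```python
from h import *
import pickle
cs=pickle.load(open('c0.pkl','rb'))
s=cs['scene']['pixels'][:,:,::-1]; t=cs['top']['pixels'][:,:,::-1]
a=cv2.resize(s[150:290,140:280],None,fx=2.8,fy=2.8,interpolation=cv2.INTER_CUBIC)
b=cv2.resize(t[180:320,290:430],None,fx=2.8,fy=2.8,interpolation=cv2.INTER_CUBIC)
cv2.imwrite('pics/crop1.png',np.hstack([a,b]))
a=cv2.resize(s[180:280,290:430],None,fx=2.8,fy=2.8,interpolation=cv2.INTER_CUBIC)
b=cv2.resize(t[150:250,150:290],None,fx=2.8,fy=2.8,interpolation=cv2.INTER_CUBIC)
cv2.imwrite('pics/crop2.png',np.hstack([a,b]))
for n in('top','scene'):
    c=cs[n]; hsv=cv2.cvtColor(np.ascontiguousarray(c['pixels']),cv2.COLOR_RGB2HSV)
    m=cv2.inRange(hsv,(3,110,40),(16,255,255))
    m=cv2.morphologyEx(m,cv2.MORPH_CLOSE,np.ones((15,15)))
    cn,_=cv2.findContours(m,0,2); 
    k=[x for x in cn if 8000<cv2.contourArea(x)]
    for x in k:
        h=cv2.convexHull(x); q=cv2.approxPolyDP(h,8,True)[:,0]
        P=np.array([onplane(c,u,v,.018)[:2] for u,v in q])
        print(n,cv2.contourArea(x),q.tolist(),np.round(P,4).tolist())
        W=np.array([onplane(c,u,v,.018)[:2] for u,v in h[:,0]],np.float32)*1000
        print(cv2.minAreaRect(W))
```

```text
top 22082.0 [[345, 131], [368, 237], [268, 297], [217, 295], [180, 276], [159, 169]] [[0.6886, -0.1968], [0.4784, -0.2411], [0.3614, -0.0454], [0.3652, 0.0537], [0.4017, 0.126], [0.611, 0.1705]]
((509.76702880859375, -43.39128112792969), (290.83795166015625, 378.3851623535156), 12.176725387573242)
scene 20866.5 [[426, 284], [210, 316], [205, 216], [247, 185], [354, 182], [390, 196]] [[0.6121, 0.1723], [0.697, -0.1902], [0.483, -0.2378], [0.3933, -0.1655], [0.3709, 0.0573], [0.4066, 0.1288]]
((516.42529296875, -40.134613037109375), (293.2808837890625, 377.6862487792969), 12.06152057647705)
```

View pics/crop1.png

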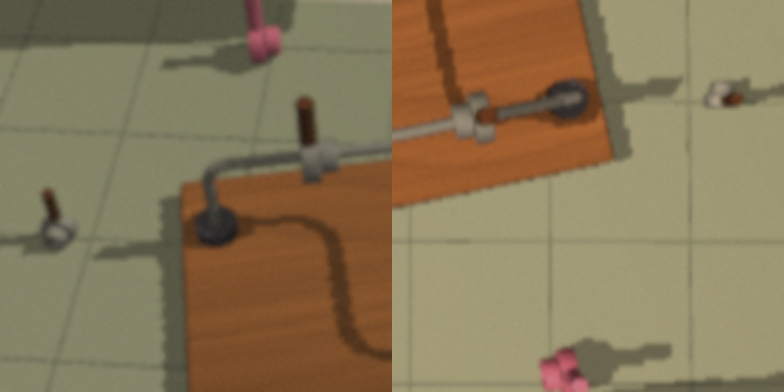

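View pics/crop2.png

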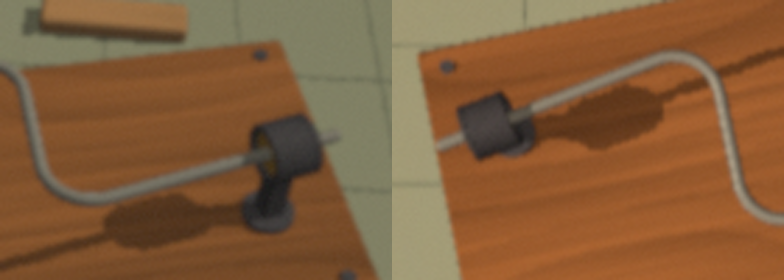

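The crop confirms it: the threaded steel ring is clearly larger than the loose steel one, and the third is pink. Next I measure the bar's legs and the socket.

```bash
cat > meas.py <<'E'
from h import *
import pickle
def leg(c,A,B,n=40,w=.014,z=.085):
    # sample along predicted world segment A-B at height z; find low-saturation ridge; returns world pts
    hsv=cv2.cvtColor(np.ascontiguousarray(c['pixels']),cv2.COLOR_RGB2HSV)
    S=hsv[:,:,1].astype(np.float32)
    A=np.array(A);B=np.array(B);d=(B-A)/np.linalg.norm(B-A);nn=np.array([-d[1],d[0]])
    out=[]
    s=np.linspace(-w,w,57)
    for f in np.linspace(0,1,n):
        P=A+f*(B-A)
        uv=np.array([proj(c,np.r_[P+nn*x,z]) for x in s],np.float32)
        v=cv2.remap(S,uv[:,0].reshape(1,-1),uv[:,1].reshape(1,-1),cv2.INTER_LINEAR)[0]
        wt=np.clip(np.percentile(v,80)-25-v,0,None)
        if wt.sum()<50: continue
        x=(wt*s).sum()/wt.sum()
        # recentre
        k=abs(s-x)<.007; x=(wt*s)[k].sum()/wt[k].sum()
        out.append(P+nn*x)
    return np.array(out)
def fit(p):
    vx,vy,x,y=cv2.fitLine((p*1000).astype(np.float32),cv2.DIST_HUBER,0,.01,.01).ravel()
    if abs(vx)>abs(vy): s=np.sign(vx)
    else: s=np.sign(vy)
    return np.array([vx,vy])*s,np.array([x,y])
E
python3 - <<'E'
from meas import *
cs=pickle.load(open('c0.pkl','rb'))
th=np.radians(11.9);R=np.array([[np.cos(th),-np.sin(th)],[np.sin(th),np.cos(th)]]);t=np.array([.547,-.034])
J=lambda p:R@(np.array(p)/1000)+t
a=np.degrees
for n in('top','scene'):
    c=cs[n]
    for nm,A,B in(('l1',(-60,-85),(-60,-55)),('l1b',(-60,-150),(-60,-130)),('mid',(-22,-20),(22,-20))):
        p=leg(c,J(A),J(B)); d,x=fit(p); q=(R.T@((p/1-t).T)).T*1000
        print(n,nm,len(p),'dir deg',np.round(a(np.arctan2(d[1],d[0])),2),'jig mean',q.mean(0).round(2),'std',q.std(0).round(2))
for (n,P,Q) in (('top',(248,171),(200,188)),('scene',(325,250),(380,238))):
    c=cs[n];A=onplane(c,*P,.085)[:2];B=onplane(c,*Q,.085)[:2];
    p=leg(c,A,B);d,x=fit(p); print(n,'last',len(p),A,B,'dir',a(np.arctan2(d[1],d[0])),'jigdir from y',a(np.arctan2(d[1],d[0]))-101.9, 'pt jig',R.T@(x/1000-t)*1000)
E
```

```text
top l1 40 dir deg 102.55 jig mean [-61.52 -70.  ] std [0.23 8.88]
top l1b 40 dir deg 104.16 jig mean [ -61.36 -140.  ] std [0.25 5.92]
top mid 40 dir deg 12.14 jig mean [  0.   -15.58] std [13.02  0.07]
scene l1 27 dir deg 99.04 jig mean [-60.78 -66.03] std [0.33 6.29]
scene l1b 11 dir deg 102.13 jig mean [ -59.9 -136.2] std [0.27 6.92]
scene mid 40 dir deg 11.99 jig mean [  0.   -13.66] std [13.02  0.05]
top last 40 [ 0.59866268 -0.00986618] [0.56727307 0.07690231] dir 111.96276 jigdir from y 10.062759 pt jig [50.02858097 61.16728401]
scene last 40 [ 0.59981439 -0.0061211 ] [0.56889347 0.08629278] dir 111.97409 jigdir from y 10.074089 pt jig [50.01500437 67.09673244]
```

Yaw is 12.0° and the last leg runs about 10° left of the holder's +y, so bend 2 turns about 100°. Next: the ring's stem, the socket mouth and the tool axes.

```bash
cat > jig.py <<'E'
from h import *
th=np.radians(12.0);R2=np.array([[np.cos(th),-np.sin(th)],[np.sin(th),np.cos(th)]]);T2=np.array([.5449,-.0289])
J=lambda p:R2@(np.array(p,float)/1000)+T2
def inv(P): return R2.T@(np.array(P)[:2]-T2)*1000
E
python3 - <<'E'
from jig import *
import pickle
from scipy.spatial.transform import Rotation as Ro
cs=pickle.load(open('c0.pkl','rb'))
o=get_obs(); M=Ro.from_quat(o['tool_rot']).as_matrix(); print('tool axes cols',M.round(3).tolist())
a=[]
for n,(u0,v0) in (('top',(272,170)),('scene',(200,150))):
    c=cs[n]; im=c['pixels'][:,:,::-1].copy()
    # predicted bar polyline overlay
    B2=np.radians(100)
    pts=[(-60,y) for y in range(-158,-49,4)]+[(-30-30*np.cos(k),-50+30*np.sin(k)) for k in np.linspace(0,np.pi/2,12)]+[(x,-20) for x in range(-30,31,4)]
    pts+=[(30+30*np.sin(k),10-30*np.cos(k)) for k in np.linspace(0,B2,12)]
    e=np.array(pts[-1]);d=np.array([np.cos(B2),np.sin(B2)])
    for s in (55,65,75,85,95): pts.append(e+d*s)
    big=cv2.resize(im,None,fx=4,fy=4,interpolation=cv2.INTER_CUBIC)
    for p in pts:
        q=proj(c,np.r_[J(p),.085]); cv2.circle(big,tuple(int(x) for x in (q*4+1.5)),1,(0,255,0),-1)
    x0,y0=(150,140) if n=='top' else (200,170)
    cv2.imwrite(f'pics/ov_{n}.png',big[y0*4:y0*4+430,x0*4:x0*4+840][:, :800] if n=='top' else big[y0*4:y0*4+430,x0*4:x0*4+840][:, :800])
    print(n,'cam centre',(-np.array(c['R']).T@np.array(c['t'])).round(3))
E
```

```text
tool axes cols [[-0.971, -0.0, 0.239], [-0.239, 0.002, -0.971], [-0.0, -1.0, -0.002]]
top cam centre [ 0.491 -0.072  0.878]
scene cam centre [ 1.042 -0.042  0.687]
```

View pics/ov_top.png

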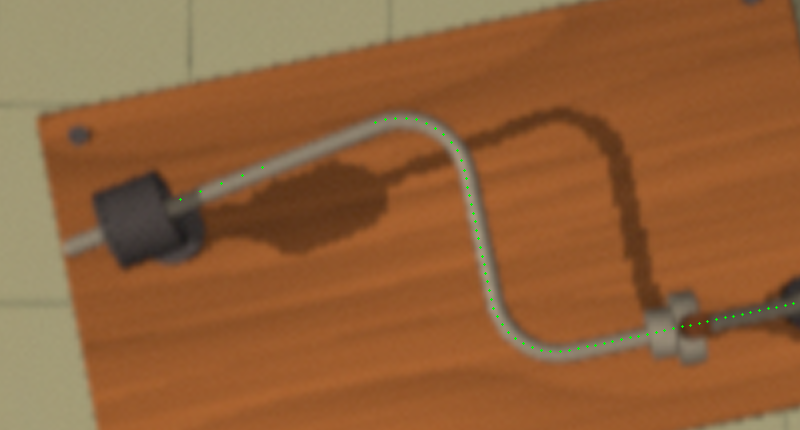

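View pics/ov_scene.png

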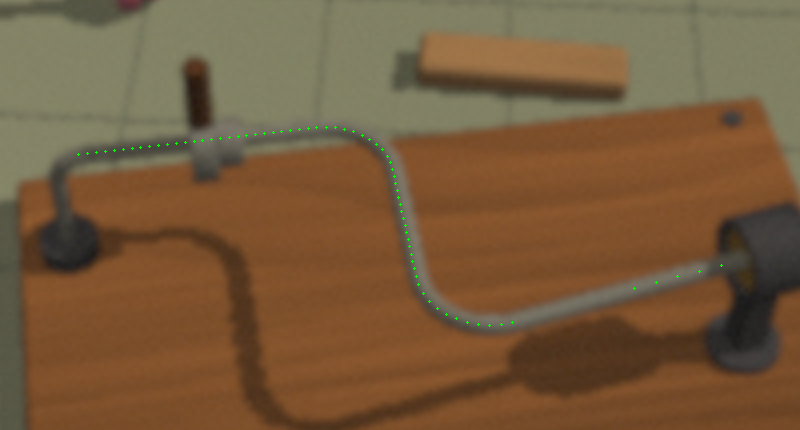

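Both overlays match: the bar model lies on the bar, and the mouth is near s≈95 mm. The stem top is at scene px ≈ (248.6,186), and the flange wings at top px ≈ (322,221).

Run:
```python
from jig import *
import pickle
cs=pickle.load(open('c0.pkl','rb'))
c=cs['scene'];t=cs['top']
P=onplane(c,248.6,187.0,.1345);print('stem top scene',P.round(4),inv(P).round(1))
P=onplane(c,249.9,200,.1045);print('stem low scene',P.round(4),inv(P).round(1))
P=onplane(t,322,221.3,.0825);print('flange top',P.round(4),inv(P).round(1))
for k in (-108,-104,-100,-96):
    for z in (.1345,.0825): print(k,z,'top',proj(t,np.r_[J((-60,k)),z]).round(1),'scene',proj(c,np.r_[J((-60,k)),z]).round(1))
# socket mouth
B=np.radians(100);e=np.array([30+30*np.sin(B),10-30*np.cos(B)]);d=np.array([np.cos(B),np.sin(B)])
n=np.array([-d[1],d[0]])
for s in (90,95,100):
    for off,z in((19,.085),(-19,.085),(0,.104),(0,.066)):
        X=np.r_[J(e+d*s+n*off),z]; print(s,off,z,'top ov',((proj(t,X)-[150,140])*4).round(),'scene ov',((proj(c,X)-[200,170])*4).round())
```

```text
stem top scene [ 0.5108 -0.1407  0.1345] [ -56.6 -102.3]
stem low scene [ 0.5136 -0.14    0.1045] [ -53.7 -102.2]
flange top [ 0.5076 -0.1448  0.0825] [ -60.6 -105.6]
-108 0.1345 top [326.1 220. ] scene [245.1 185.9]
-108 0.0825 top [323.2 220.7] scene [247.1 206. ]
-104 0.1345 top [323.8 220.5] scene [247.4 185.7]
-104 0.0825 top [321.1 221.2] scene [249.3 205.8]
-100 0.1345 top [321.5 221. ] scene [249.7 185.4]
-100 0.0825 top [318.9 221.6] scene [251.5 205.5]
-96 0.1345 top [319.2 221.5] scene [252.  185.2]
-96 0.0825 top [316.8 222.1] scene [253.7 205.3]
90 19 0.085 top ov [204. 233.] scene ov [689. 233.]
90 -19 0.085 top ov [174. 155.] scene ov [729. 301.]
90 0 0.104 top ov [181. 190.] scene ov [716. 238.]
90 0 0.066 top ov [197. 198.] scene ov [702. 294.]
95 19 0.085 top ov [194. 237.] scene ov [700. 231.]
95 -19 0.085 top ov [164. 160.] scene ov [740. 298.]
95 0 0.104 top ov [170. 194.] scene ov [727. 235.]
95 0 0.066 top ov [187. 202.] scene ov [713. 291.]
100 19 0.085 top ov [184. 241.] scene ov [710. 228.]
100 -19 0.085 top ov [153. 164.] scene ov [751. 295.]
100 0 0.104 top ov [160. 198.] scene ov [738. 233.]
100 0 0.066 top ov [177. 206.] scene ov [723. 288.]
```

arm_command --plan '[[[1.0,1.2,0.2],1.2],[[2,2.5,0.3],2.4],[[3,3.8,0.4],3.6],[[4,5,0.4],4.8],[[4.8,6.2,0.4],6]]' --fingers 1

```text
time: 0.65
position: [0.2707, -0.4503, 0.2062]
tool_rot: [-0.265, 0.655, -0.655, 0.266]
ft_force: [0.5, -0.4, 1.1]
grip_width: 0.087
```

arm_command --plan '[[[1.2,1.6,0],1.5],[[2.4,3.1,0],3.0],[[3.6,4.6,0],4.5],[[4.8,6.2,0],6],[[4.8,6.2,0],6]]'

```text
time: 1.15
position: [0.3917, -0.291, 0.2061]
tool_rot: [-0.427, 0.564, -0.562, 0.428]
ft_force: [-0.7, -0.8, -0.1]
grip_width: 0.0875
```

arm_command --plan '[[[1.2,1.6,0],1.5],[[2.4,3.1,0],3.0],[[3.6,4.6,0],4.5],[[4.7,6.1,0],5.64],[[4.7,6.1,0],5.64]]'

```text
time: 1.65
position: [0.5096, -0.1407, 0.2063]
tool_rot: [-0.55, 0.443, -0.443, 0.552]
ft_force: [-0.4, -0.8, 1.2]
grip_width: 0.087
```

Run:
```python
from jig import *
from scipy.spatial.transform import Rotation as Ro
o=get_obs();M=Ro.from_quat(o['tool_rot']).as_matrix();print(o['position'].round(4),M.round(3).tolist(),np.degrees(np.arctan2(M[1,2],M[0,2])))
w=camera('wrist');s=camera('scene');save(w,'w1');save(s,'s1')
import pickle;pickle.dump((w,s),open('c1.pkl','wb'))
```

```text
[ 0.5096 -0.1407  0.2063] [[0.215, 0.002, 0.977], [-0.977, 0.001, 0.215], [-0.001, -1.0, 0.002]] 12.409190046463454
```

View pics/w1.png

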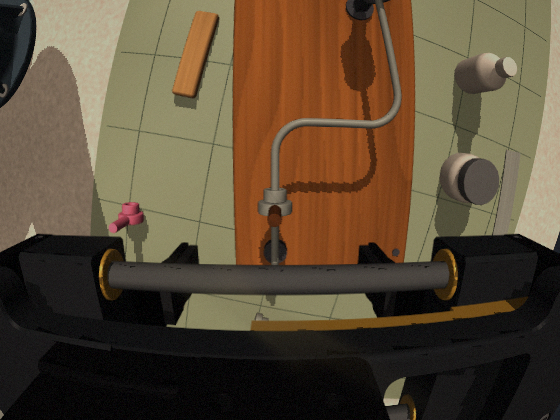

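The wrist view shows the ring at (275,205), with its brown stem running down to (274,226), midway between the fingers. I'll project the model into this fisheye as a check.

```bash
cat >> jig.py <<'E'
def wproj(c,X):
    p=np.array(c['R'])@X+np.array(c['t']);K=np.array(c['camera_matrix'])
    r=np.hypot(p[0],p[1]);a=np.arctan2(r,p[2]);return np.array([K[0,2]+K[0,0]*a*p[0]/r,K[1,2]+K[1,1]*a*p[1]/r])
def wray(c,u,v,z):
    K=np.array(c['camera_matrix']);R=np.array(c['R']);o=-R.T@np.array(c['t'])
    x=(u-K[0,2])/K[0,0];y=(v-K[1,2])/K[1,1];a=np.hypot(x,y)
    d=R.T@np.array([np.sin(a)*x/a,np.sin(a)*y/a,np.cos(a)]);return o+d*(z-o[2])/d[2]
B=np.radians(100)
def barpts():
    pts=[(-60,y) for y in range(-158,-49,3)]+[(-30-30*np.cos(k),-50+30*np.sin(k)) for k in np.linspace(0,np.pi/2,14)]+[(x,-20) for x in range(-30,31,3)]
    pts+=[(30+30*np.sin(k),10-30*np.cos(k)) for k in np.linspace(0,B,14)]
    e=np.array(pts[-1]);d=np.array([np.cos(B),np.sin(B)])
    return pts+[e+d*s for s in range(5,100,5)]
E
python3 - <<'E'
from jig import *
import pickle
w,s=pickle.load(open('c1.pkl','rb'))
im=cv2.resize(w['pixels'][:,:,::-1],None,fx=4,fy=4,interpolation=cv2.INTER_CUBIC)
for p in barpts():
    q=wproj(w,np.r_[J(p),.085]); cv2.circle(im,tuple(int(x) for x in q*4+1.5),2,(0,255,0),-1)
for z in (.0985,.1345):
    q=wproj(w,np.r_[J((-60,-103.5)),z]);print(z,q); cv2.circle(im,tuple(int(x) for x in q*4+1.5),4,(255,0,0),-1)
cv2.imwrite('pics/w1ov.png',im[0:960,900:1700][::1][360:960])
cv2.imwrite('pics/w1ov2.png',im[0:600,900:1700])
E
```

```text
0.0985 [275.22418997 210.69370335]
0.1345 [274.9560616  220.41720294]
```

View pics/w1ov.png

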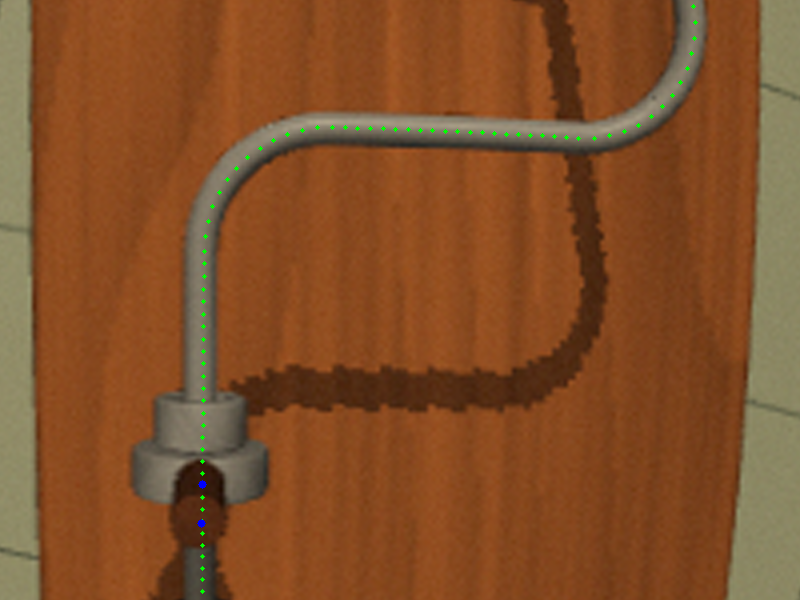

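View pics/w1ov2.png

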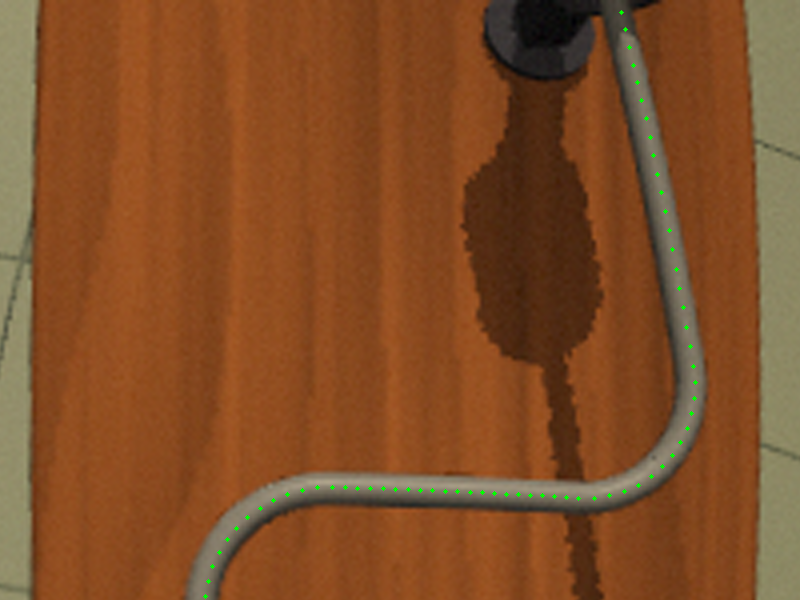

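arm_command --plan '[[[0,0,-0.8],0],[[0,0,-1.6],0],[[0,0,-2.2],0],[[0,0,-2.2],0],[[0,0,-2.2],0]]'

```text
time: 2.25
position: [0.5065, -0.1458, 0.1514]
tool_rot: [0.549, -0.446, 0.445, -0.549]
ft_force: [-0.0, -0.0, 0.0]
grip_width: 0.0867
```

Run:
```python
from jig import *
from scipy.spatial.transform import Rotation as Ro
o=get_obs();M=Ro.from_quat(o['tool_rot']).as_matrix();print(o['position'].round(4),np.degrees(np.arctan2(M[1,2],M[0,2])),J((-60.2,-103)),o['ft_force'].round(2))
```

```text
[ 0.5065 -0.1458  0.1514] 11.895255587162636 [ 0.50743042 -0.14216549] [-0.02 -0.02  0.05]
```

arm_command --plan '[[[0.02,0.08,-0.6],0],[[0.04,0.14,-1.2],0],[[0.04,0.14,-1.7],0],[[0.04,0.14,-1.72],0],[[0.04,0.14,-1.72],0]]'

```text
time: 2.75
position: [0.5084, -0.1413, 0.1087]
tool_rot: [-0.55, 0.445, -0.445, 0.55]
ft_force: [-0.1, -0.4, -1.0]
grip_width: 0.0867
```

Run:
```python
from jig import *
o=get_obs();print(o['position'].round(4),J((-60.2,-103)),o['ft_force'].round(2))
w=camera('wrist');save(w,'w2');s=camera('scene');save(s,'s2')
```

```text
[ 0.5084 -0.1413  0.1087] [ 0.50743042 -0.14216549] [-0.12 -0.41 -1.03]
```

View pics/w2.png

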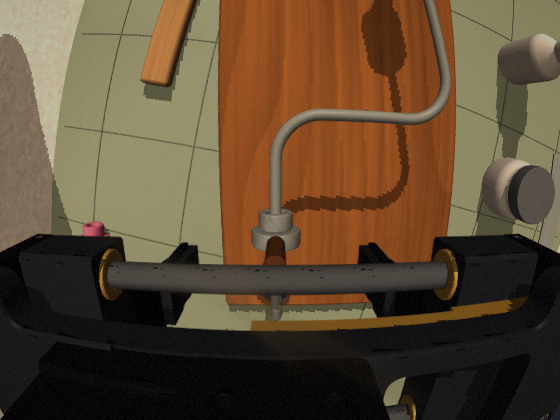

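View pics/s2.png

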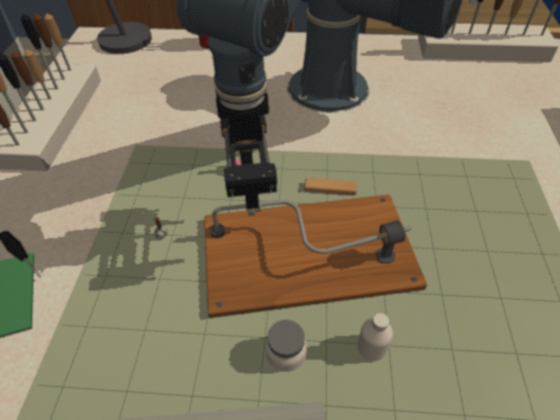

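The stem (275,255 in the wrist view) is centred between the pads, so I close lightly.

arm_command --plan '[[[0,0,0],0],[[0,0,0],0],[[0,0,0],0],[[0,0,0],0],[[0,0,0],0]]' --fingers -1 --force 12

```text
time: 3.35
position: [0.5082, -0.1408, 0.1084]
tool_rot: [-0.55, 0.445, -0.445, 0.55]
ft_force: [-0.1, 0.3, 0.5]
grip_width: 0.055
```

arm_command --plan '[[[0,0,0],0],[[0,0,0],0],[[0,0,0],0]]'

```text
time: 3.65
position: [0.5082, -0.1408, 0.1083]
tool_rot: [0.55, -0.445, 0.445, -0.55]
ft_force: [0.4, 0.4, -1.4]
grip_width: 0.031
```

arm_command --plan '[[[0,0,0],0],[[0,0,0],0],[[0,0,0],0],[[0,0,0],0]]'

```text
time: 4.05
position: [0.5083, -0.1409, 0.1085]
tool_rot: [-0.55, 0.445, -0.445, 0.55]
ft_force: [0.2, 0.3, 1.5]
grip_width: 0.0032
```

Run:
```python
from jig import *
o=get_obs();print(o['position'].round(4),o['grip_width'],inv(o['position']),o['ft_force'].round(2))
```

```text
[ 0.5083 -0.1409  0.1085] 0.0031882495829545004 [ -59.05293774 -101.94517723] [0.23 0.31 1.54]
```

The opening of 3 mm is too small for a 12 mm stem. Looking.

Run:
```python
from jig import *
o=get_obs();print(o['grip_width'])
w=camera('wrist');save(w,'w3');s=camera('scene');t=camera('top')
a=cv2.resize(s['pixels'][120:260,190:310,::-1],None,fx=3.3,fy=3.3,interpolation=cv2.INTER_CUBIC)
b=cv2.resize(t['pixels'][160:300,260:380,::-1],None,fx=3.3,fy=3.3,interpolation=cv2.INTER_CUBIC)
cv2.imwrite('pics/s3.png',np.hstack([a,b]))
```

```text
0.0031882495829545004
```

View pics/w3.png

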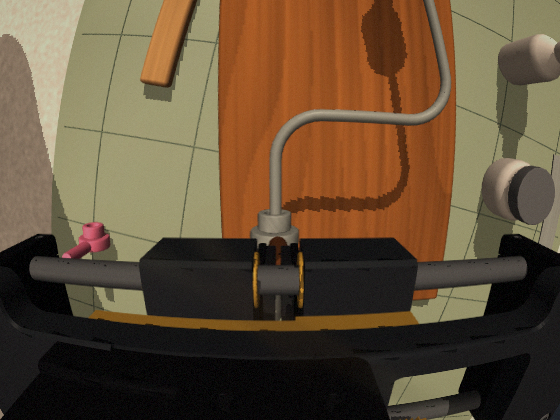

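View pics/s3.png

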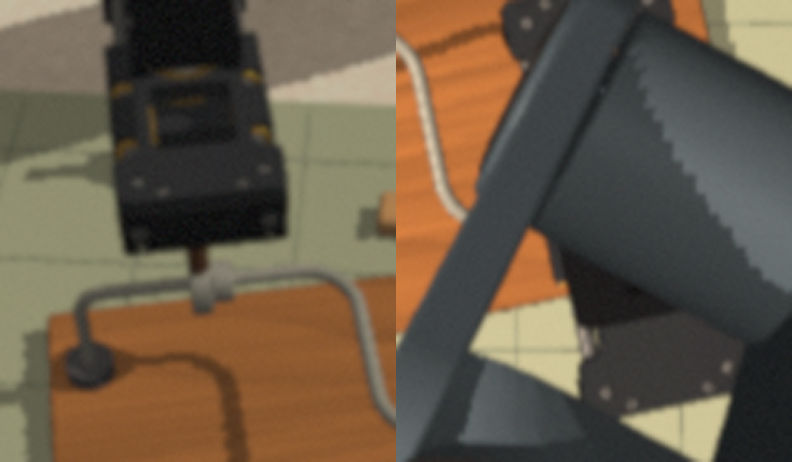

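arm_command --plan '[[[0,0,0],0],[[0,0,0],0]]'

```text
time: 4.4
position: [0.5084, -0.1409, 0.1086]
tool_rot: [-0.55, 0.444, -0.445, 0.55]
ft_force: [0.5, -0.5, 3.0]
grip_width: 0.0003
```

Run:
```python
from jig import *
o=get_obs();print(o['grip_width'])
w=camera('wrist')
cv2.imwrite('pics/w4.png',cv2.resize(w['pixels'][190:340,210:350,::-1],None,fx=4,fy=4,interpolation=cv2.INTER_CUBIC))
```

```text
0.00029899288731400817
```

View pics/w4.png

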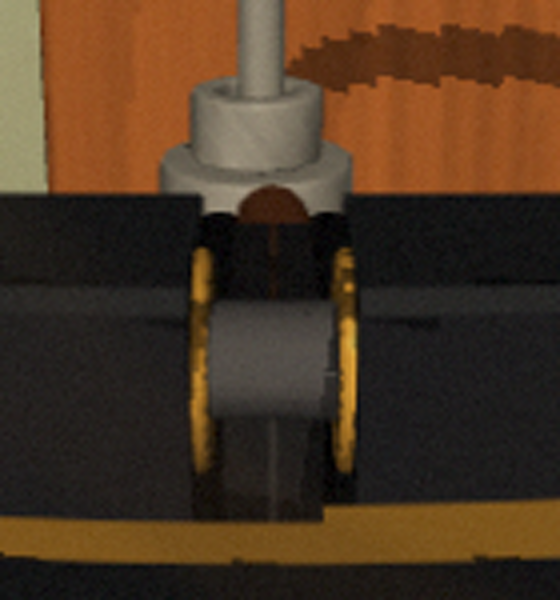

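The fingers have shut with the stem just ahead of the pads (+bar direction). Checking where the TCP and stem project.

Run:
```python
from jig import *
from scipy.spatial.transform import Rotation as Ro
o=get_obs();w=camera('wrist');M=Ro.from_quat(o['tool_rot']).as_matrix()
print('tcp',o['position'].round(4),wproj(w,o['position']),'pinch',wproj(w,o['position']-M[:,1]*pinch_z), 'yaxis',M[:,1])
C=-np.array(w['R']).T@np.array(w['t']);print('cam',C.round(4), 'tool frame',M.T@(C-o['position']))
for k in (-106,-103,-98,-90,-85):
    print(k,[wproj(w,np.r_[J((-60,k)),z]).round(1) for z in (.0825,.0985,.1345)], 'nose front top',wproj(w,np.r_[J((-60,k+18)),.094]).round(1))
im=w['pixels']; 
s=camera('scene'); cv2.imwrite('pics/s4.png',cv2.resize(s['pixels'][150:260,200:340,::-1],None,fx=5,fy=5,interpolation=cv2.INTER_CUBIC))
for k in (-106,-103,-98,-90): print(k,[((proj(s,np.r_[J((-60,k)),z])-[200,150])*5).round() for z in (.0825,.1345)])
```

```text
tcp [ 0.5085 -0.141   0.1086] [277.80251896 247.65944883] pinch [277.79491716 258.78828912] yaxis [ 7.08198522e-04 -4.06936977e-04 -9.99999666e-01]
cam [ 0.4945 -0.076   0.2966] tool frame [-6.63746091e-02 -1.88057927e-01  1.08566728e-05]
-106 [array([276.2, 240.5]), array([276.1, 248.2]), array([275.8, 270.4])] nose front top [276.1 219.5]
-103 [array([276.2, 236.4]), array([276.1, 243.8]), array([275.8, 265.3])] nose front top [276.1 215. ]
-98 [array([276.2, 229.4]), array([276.1, 236.4]), array([275.8, 256.7])] nose front top [276.1 207.3]
-90 [array([276.2, 218.1]), array([276.1, 224.3]), array([275.8, 242.5])] nose front top [276.1 195. ]
-85 [array([276.2, 210.9]), array([276.1, 216.7]), array([275.8, 233.4])] nose front top [276.1 187.2]
-106 [array([241., 280.]), array([231., 179.])]
-103 [array([249., 279.]), array([240., 178.])]
-98 [array([263., 277.]), array([254., 177.])]
-90 [array([285., 275.]), array([278., 174.])]
```

View pics/s4.png

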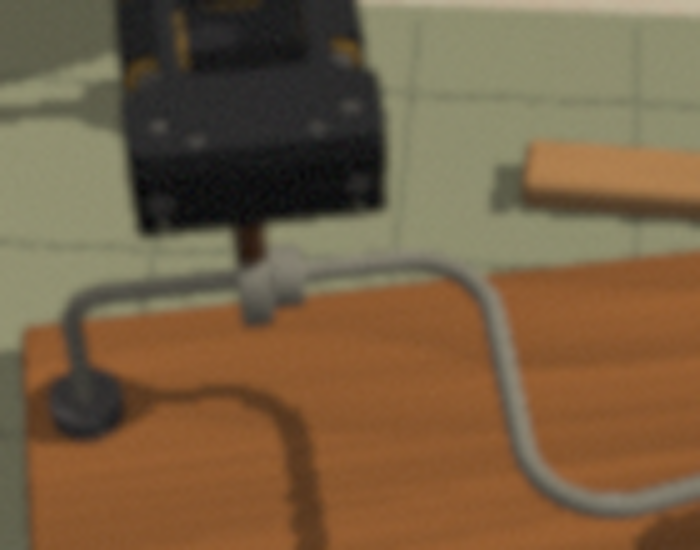

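Run:
```python
from jig import *
w=camera('wrist')
a=w['pixels'][225:325,235:320,::-1].astype(float)
a=np.clip((a/255)**.4*255,0,255).astype(np.uint8)
cv2.imwrite('pics/w5.png',cv2.resize(a,None,fx=6,fy=6,interpolation=cv2.INTER_CUBIC))
```

```text
(no output)
```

View pics/w5.png

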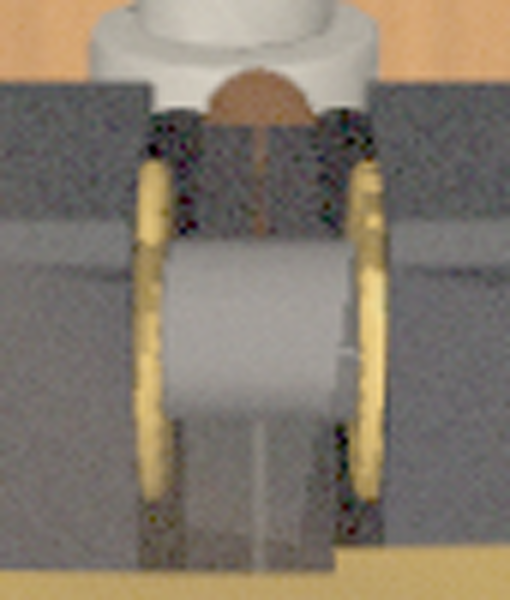

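The fingers look shut with the stem behind the seam. I'll reopen partway and see where the pads sit relative to the stem.

arm_command --plan '[[[0,0,0],0],[[0,0,0],0],[[0,0,0],0],[[0,0,0],0],[[0,0,0],0]]' --fingers -0.35

```text
time: 5.1
position: [0.5078, -0.1406, 0.108]
tool_rot: [0.55, -0.445, 0.444, -0.55]
ft_force: [0.3, 0.6, 0.5]
grip_width: 0.0267
```

Run:
```python
from jig import *
o=get_obs();print(o['grip_width'],o['position'],o['ft_force'])
w=camera('wrist')
a=w['pixels'][195:335,185:370,::-1].astype(float)
a=np.clip((a/255)**.4*255,0,255).astype(np.uint8)
cv2.imwrite('pics/w6.png',cv2.resize(a,None,fx=4,fy=4,interpolation=cv2.INTER_CUBIC))
```

```text
0.026691106400080537 [ 0.50775618 -0.14055224  0.10795801] [0.26633756 0.56233808 0.46915606]
```

View pics/w6.png

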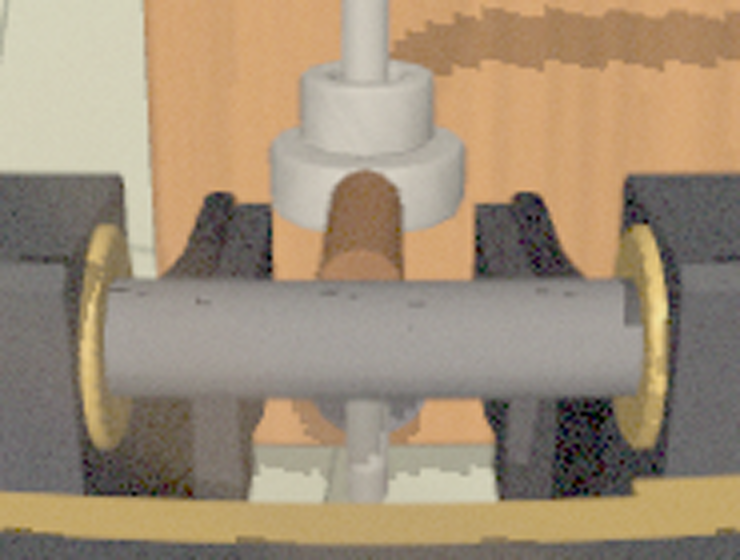

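Run:
```python
from jig import *
s=camera('scene');t=camera('top')
P=get_obs()['position']
def g(im): return np.clip((im.astype(float)/255)**.5*255,0,255).astype(np.uint8)
a=g(s['pixels'][120:230,190:320,::-1]);a=cv2.resize(a,None,fx=6,fy=5,interpolation=cv2.INTER_CUBIC)
a=cv2.resize(g(s['pixels'][120:230,190:320,::-1]),None,fx=5,fy=5,interpolation=cv2.INTER_CUBIC)
u=np.array([.978,.208,0])
for z,col in ((.1086,(0,0,255)),(.135,(0,255,0)),(.178,(255,0,0))):
    for off in(-.013,.013) if z<.15 else (-.095,.095):
        q=proj(s,np.r_[P[:2],z]+u*off);cv2.circle(a,tuple(int(x) for x in (q-[190,120])*5+2),4,col,-1)
cv2.imwrite('pics/s6.png',a)
b=cv2.imread('pics/s2.png')[120:230,190:320];cv2.imwrite('pics/s2c.png',cv2.resize(g(b),None,fx=5,fy=5,interpolation=cv2.INTER_CUBIC))
```

```text
(no output)
```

View pics/s6.png

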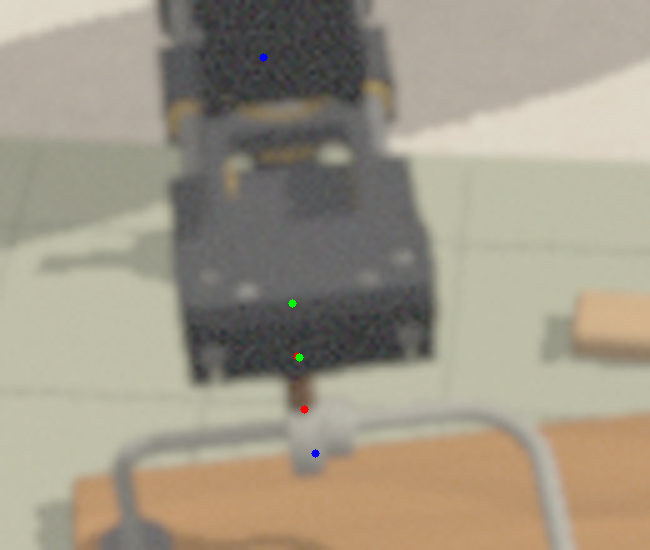

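View pics/s2c.png

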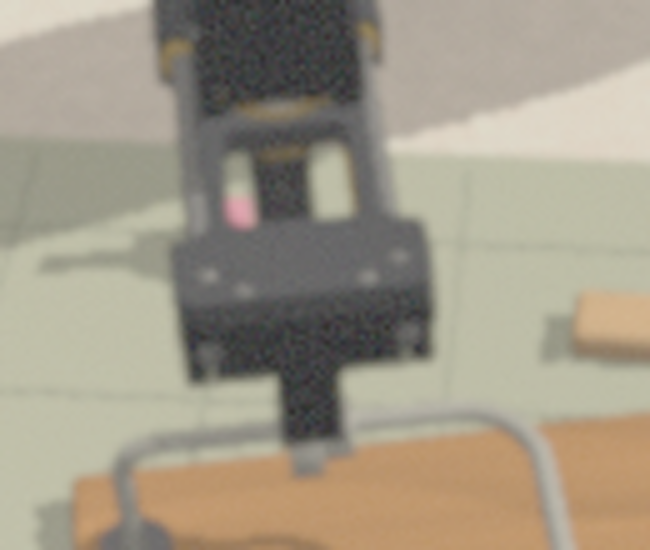

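Run:
```python
from jig import *
s=camera('scene');P=get_obs()['position'];u=np.array([.978,.208,0])
for z in (.1,.11,.12,.125,.13,.135,.14):
    for off in (.0435,.0585): print(z,off,((proj(s,np.r_[P[:2],z]+u*off)-[190,120])*5+2).round())
```

```text
0.1 0.0435 [314. 491.]
0.1 0.0585 [318. 525.]
0.11 0.0435 [312. 472.]
0.11 0.0585 [317. 506.]
0.12 0.0435 [311. 453.]
0.12 0.0585 [315. 487.]
0.125 0.0435 [310. 443.]
0.125 0.0585 [314. 477.]
0.13 0.0435 [309. 433.]
0.13 0.0585 [313. 467.]
0.135 0.0435 [308. 423.]
0.135 0.0585 [312. 457.]
0.14 0.0435 [307. 413.]
0.14 0.0585 [311. 447.]
```

Two views agree that the real fingertips sit about 26 mm higher than the reported TCP: they closed just over the stem top (z≈0.1345), and the scene view shows the tips at ~0.13. I'll open up, go down 22 mm beside the stem and grip again.

arm_command --plan '[[[0,0,0],0],[[0,0,-0.3],0],[[0,0,-0.6],0],[[0,0,-0.88],0],[[0,0,-0.88],0]]' --fingers 0.3

```text
time: 5.8
position: [0.5072, -0.1403, 0.0849]
tool_rot: [0.55, -0.446, 0.444, -0.549]
ft_force: [-0.9, -0.4, 0.1]
grip_width: 0.0545
```

Run:
```python
from jig import *
o=get_obs();print(o['grip_width'],o['position'],o['ft_force'],inv(o['position']))
w=camera('wrist')
a=w['pixels'][195:335,165:390,::-1].astype(float)
a=np.clip((a/255)**.4*255,0,255).astype(np.uint8)
a=cv2.resize(a,None,fx=3,fy=3,interpolation=cv2.INTER_CUBIC);cv2.imwrite('pics/w7.png',a)
s=camera('scene');b=s['pixels'][120:230,190:320,::-1].astype(float);b=np.clip((b/255)**.5*255,0,255).astype(np.uint8)
cv2.imwrite('pics/s7.png',cv2.resize(b,None,fx=5,fy=5,interpolation=cv2.INTER_CUBIC))
```

```text
0.054470235814511915 [ 0.50717292 -0.14031426  0.08491392] [-0.88795349 -0.39773642  0.09092909] [ -60.06698083 -101.13568648]
```

View pics/w7.png

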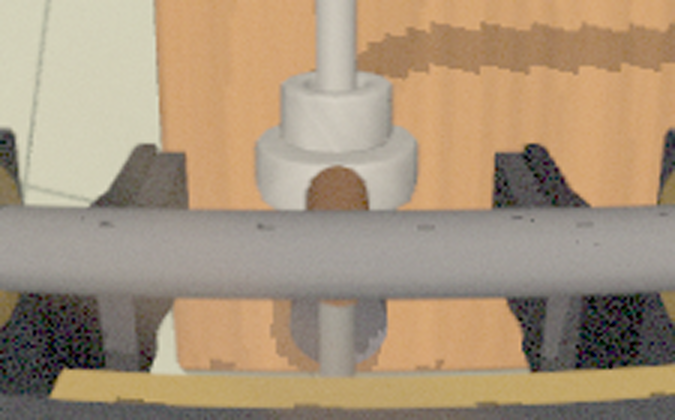

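View pics/s7.png

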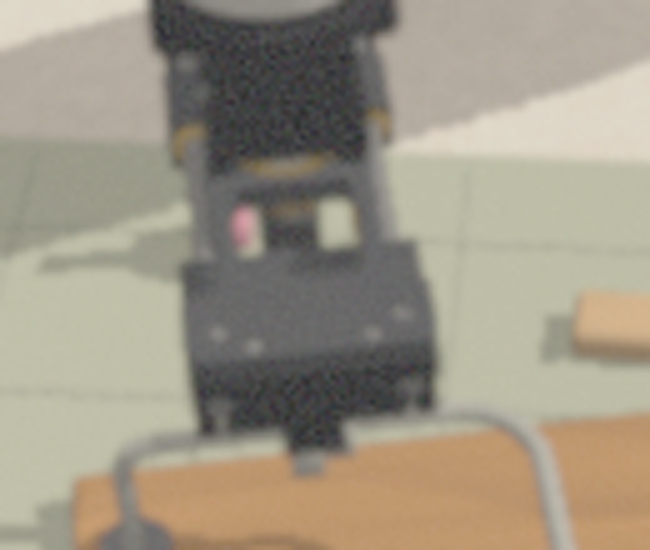

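arm_command --plan '[[[0,0,0],0],[[0,0,0],0],[[0,0,0],0],[[0,0,0],0],[[0,0,0],0]]' --fingers -1 --force 12

```text
time: 6.4
position: [0.5082, -0.1408, 0.0865]
tool_rot: [-0.55, 0.445, -0.445, 0.55]
ft_force: [-0.4, -0.0, 0.3]
grip_width: 0.0245
```

arm_command --plan '[[[0,0,0],0],[[0,0,0],0],[[0,0,0],0]]'

```text
time: 6.7
position: [0.5081, -0.1408, 0.0864]
tool_rot: [0.55, -0.445, 0.445, -0.55]
ft_force: [-0.2, 0.1, 1.0]
grip_width: 0.0116
```

Run:
```python
from jig import *
from scipy.spatial.transform import Rotation as Ro
o=get_obs();print(o['grip_width'],o['position'],o['ft_force'],inv(o['position']),o['moment'])
M=Ro.from_quat(o['tool_rot']).as_matrix();print(np.degrees(np.arctan2(M[1,2],M[0,2])))
w=camera('wrist')
a=w['pixels'][195:335,205:350,::-1].astype(float)
a=np.clip((a/255)**.4*255,0,255).astype(np.uint8)
a=cv2.resize(a,None,fx=4,fy=4,interpolation=cv2.INTER_CUBIC);cv2.imwrite('pics/w8.png',a)
```

```text
0.011582662025106482 [ 0.50814997 -0.14076547  0.08640003] [-0.19139272  0.05158803  0.97264627] [ -59.20509131 -101.78018169] [-0.03765278 -0.08524498  0.02956842]
12.055457867827224
```

View pics/w8.png

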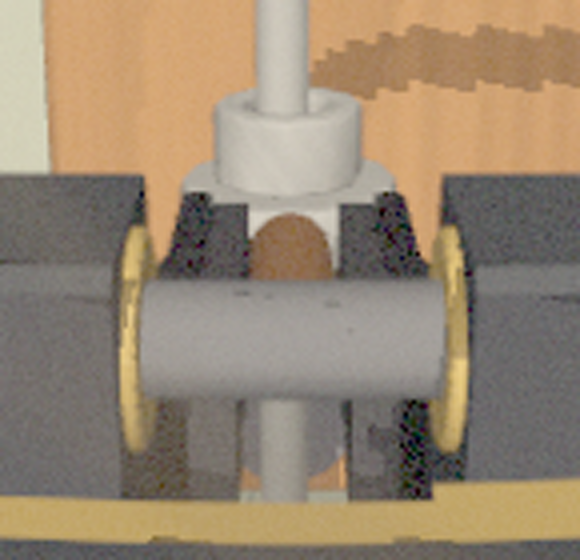

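It now grips at 11.6 mm. The bar leaves the nose about 0.8 mm left of centre, which agrees with the measured TCP x offset. I work out the path with the tunnel mid-point following the bar and the heading tangent to it.

```bash
cat > path.py <<'E'
from jig import *
# arc length sigma of tunnel mid (mm) -> bar point, heading(deg jig, 0=+y start => use angle of tangent), curvature sign
L1=108.;A1=30*np.pi/2;L2=60.;A2=30*B;
def bar(s):
    # s=0 at (-60,-158)
    if s<L1: return np.array([-60,-158+s]),90.,0
    s-=L1
    if s<A1:
        k=s/30; return np.array([-30-30*np.cos(k),-50+30*np.sin(k)]),90-np.degrees(k),-1
    s-=A1
    if s<L2: return np.array([-30+s,-20]),0.,0
    s-=L2
    if s<A2:
        k=s/30; return np.array([30+30*np.sin(k),10-30*np.cos(k)]),np.degrees(k),1
    s-=A2; d=np.array([np.cos(B),np.sin(B)])
    return np.array([30+30*np.sin(B),10-30*np.cos(B)])+d*s,np.degrees(B),0
def pose(s):
    # best-fit over tunnel: centroid of bar over +-12 mm, heading chord
    q=np.array([bar(s+k)[0] for k in np.linspace(-12,12,25)])
    d=q[-1]-q[0];h=np.arctan2(d[1],d[0])
    n=np.array([-np.sin(h),np.cos(h)]);off=(q-bar(s)[0])@n
    m=bar(s)[0]+n*(off.max()+off.min())/2
    o=m-6*np.array([np.cos(h),np.sin(h)])
    return o,np.degrees(h)
def table(cmd,slist,yaw0):
    # cmd: commanded jig xy mm & heading deg ; prints rows in units relative to cmd
    rows=[]
    for s in slist:
        o,h=pose(s); dw=R2@(o-np.array(cmd))/25; rows.append([round(float(dw[0]),2),round(float(dw[1]),2),round(float((h-yaw0)/5),2)])
    return rows
E
python3 - <<'E'
from path import *
C0=inv([.5080,-.1408]);print('C0',C0)
# nose check
cmd=C0;yaw=90.
for name,sl in (('a',[62,66,71,76,81]),('b',[86,90,94,98,100])):
    r=table(cmd,sl,yaw);print(name,r)
    l=np.array(r[-1]);cmd=cmd+R2.T@(l[:2]*25);yaw+=l[2]*5;print(cmd,yaw)
E
```

```text
C0 [ -59.35896467 -101.78277513]
a [[-0.02, -0.01, 0.0], [-0.06, 0.14, 0.0], [-0.1, 0.34, 0.0], [-0.14, 0.53, 0.0], [-0.18, 0.73, 0.0]]
[-59.96624052 -82.99597881] 90.0
b [[-0.04, 0.2, 0.0], [-0.08, 0.35, 0.0], [-0.11, 0.51, 0.0], [-0.14, 0.66, -0.03], [-0.16, 0.74, -0.13]]
[-60.03246464 -64.06860143] 89.35
```

First a lift of 2.5 mm to centre the ring, then a short slide along leg 1.

arm_command --plan '[[[-0.01,0,0.05],0],[[-0.02,0,0.1],0],[[-0.06,0.14,0.1],0],[[-0.1,0.34,0.1],0],[[-0.18,0.73,0.1],0]]'

```text
time: 7.25
position: [0.5037, -0.1224, 0.0888]
tool_rot: [-0.55, 0.445, -0.445, 0.55]
ft_force: [-0.2, 1.1, -1.0]
grip_width: 0.0115
```

```bash
cat > look.py <<'E'
from path import *
import sys
from scipy.spatial.transform import Rotation as Ro
def look(n=None):
    o=get_obs();M=Ro.from_quat(o['tool_rot']).as_matrix()
    print('jig',inv(o['position']).round(2),'z',round(o['position'][2],4),'yaw jig',round(np.degrees(np.arctan2(M[1,2],M[0,2]))+78,2),'F',o['ft_force'].round(1),'M',o['moment'].round(2),'w',round(o['grip_width'],4),'t',o['time'])
    if n:
        w=camera('wrist');a=w['pixels'][140:340,180:380,::-1].astype(float)
        a=np.clip((a/255)**.45*255,0,255).astype(np.uint8)
        cv2.imwrite(f'pics/{n}.png',cv2.resize(a,None,fx=3,fy=3,interpolation=cv2.INTER_CUBIC))
if __name__=='__main__': look(sys.argv[1] if len(sys.argv)>1 else None)
E
python3 look.py w9
```

```text
jig [-59.71 -82.86] z 0.0888 yaw jig 90.01 F [-0.2  1.1 -1. ] M [ 0.01 -0.16 -0.03] w 0.0115 t 7.25
```

View pics/w9.png

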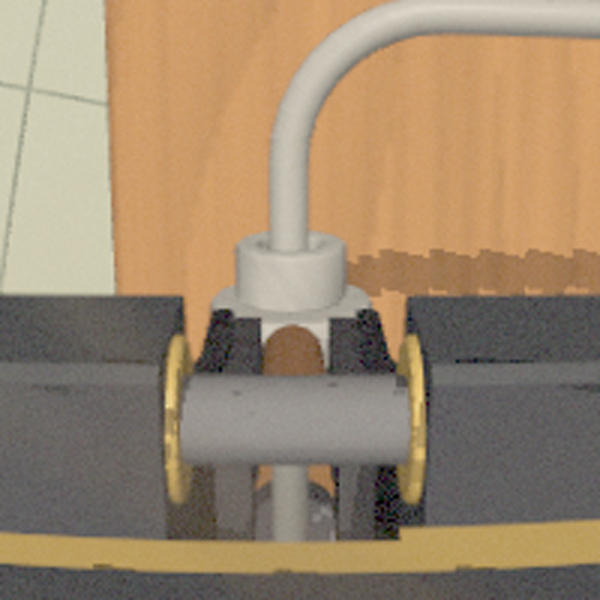

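Run:
```python
from path import *
w=camera('wrist')
for k in (-86,-84,-82,-80):
    print(k,'rim top',wproj(w,np.r_[J((-59.8,k+18)),.0965]).round(1),'rim L',wproj(w,np.r_[J((-59.8-11.5,k+18)),.085]).round(1),'rim bottom',wproj(w,np.r_[J((-59.8,k+18)),.0735]).round(1))
for b in barpts()[20:32]: pass
cmd=np.array([-59.966,-82.996]);yaw=90.
for name,sl in (('b',[87,91,95,98.5,101]),('c',[103.5,106,108.5,111,113.5]),('d',[116,118.5,121,123.5,126]),('e',[128.5,131,133.5,136,138.5]),('f',[141,143.5,146,148.5,151]),('g',[153.5,156,158.5,161,163.5])):
    r=table(cmd,sl,yaw);print(name,r)
    l=np.array(r[-1]);cmd=cmd+R2.T@(l[:2]*25);yaw+=l[2]*5;print(cmd,yaw)
```

```text
-86 rim top [279.2 232. ] rim L [260.4 226.6] rim bottom [279.2 221.9]
-84 rim top [279.3 228.7] rim L [260.4 223.5] rim bottom [279.2 218.9]
-82 rim top [279.3 225.4] rim L [260.4 220.3] rim bottom [279.2 215.9]
-80 rim top [279.3 222. ] rim L [260.3 217.1] rim bottom [279.2 212.9]
b [[-0.05, 0.23, 0.0], [-0.08, 0.39, 0.0], [-0.12, 0.55, 0.0], [-0.15, 0.68, -0.05], [-0.17, 0.78, -0.2]]
[-60.06884933 -63.0384971 ] 89.0
c [[-0.02, 0.1, -0.25], [-0.04, 0.2, -0.59], [-0.06, 0.29, -1.04], [-0.08, 0.39, -1.59], [-0.09, 0.49, -2.23]]
[-59.72276322 -50.58838769] 77.85
d [[-0.01, 0.1, -0.75], [-0.02, 0.19, -1.6], [-0.02, 0.29, -2.54], [-0.01, 0.39, -3.49], [0.0, 0.49, -4.45]]
[-57.17584501 -38.60607958] 55.599999999999994
e [[0.02, 0.09, -0.95], [0.05, 0.19, -1.91], [0.09, 0.28, -2.86], [0.14, 0.36, -3.82], [0.19, 0.45, -4.77]]
[-50.19063738 -28.5894996 ] 31.749999999999996
f [[0.06, 0.08, -0.96], [0.12, 0.15, -1.91], [0.19, 0.22, -2.8], [0.27, 0.28, -3.59], [0.35, 0.33, -4.29]]
[-39.91657443 -22.33900919] 10.299999999999997
g [[0.09, 0.05, -0.59], [0.18, 0.1, -1.08], [0.27, 0.13, -1.47], [0.37, 0.16, -1.76], [0.46, 0.19, -1.96]]
[-27.68029649 -20.08379253] 0.49999999999999645
```

The ring origin coincides with the TCP within about 1 mm, so I go on into the first bend.

arm_command --plan '[[[-0.05,0.23,0],0],[[-0.08,0.39,0],0],[[-0.12,0.55,0],0],[[-0.15,0.68,0],-0.05],[[-0.17,0.78,0],-0.2]]'

```text
time: 7.85
position: [0.4993, -0.1027, 0.0889]
tool_rot: [0.546, -0.45, 0.45, -0.546]
ft_force: [-0.5, -0.5, -1.8]
grip_width: 0.0113
```

arm_command --plan '[[[-0.02,0.1,0],-0.25],[[-0.04,0.2,0],-0.6],[[-0.06,0.29,0],-1.05],[[-0.08,0.39,0],-1.6],[[-0.09,0.49,0],-2.25]]'

```text
time: 8.35
position: [0.4972, -0.0907, 0.0889]
tool_rot: [0.498, -0.502, 0.502, -0.498]
ft_force: [0.2, -0.1, -2.3]
grip_width: 0.0114
```

```bash
python3 look.py w10
```

```text
jig [-59.51 -50.54] z 0.0889 yaw jig 77.61 F [ 0.2 -0.1 -2.3] M [-0.03 -0.13  0.01] w 0.0114 t 8.35
```

View pics/w10.png

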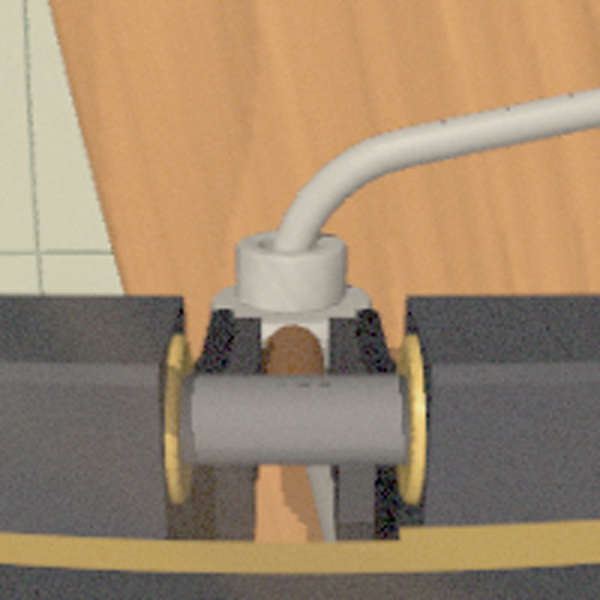

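Bar centred in the nose and forces about 2 N (the ring's weight). Continuing round bend 1.

arm_command --plan '[[[-0.01,0.1,0],-0.75],[[-0.02,0.19,0],-1.6],[[-0.02,0.29,0],-2.55],[[-0.01,0.39,0],-3.5],[[0,0.49,0],-4.45]]'

```text
time: 8.9
position: [0.4973, -0.0785, 0.0889]
tool_rot: [0.392, -0.588, 0.588, -0.392]
ft_force: [-0.1, -0.6, -2.8]
grip_width: 0.0115
```

arm_command --plan '[[[0.02,0.09,0],-0.95],[[0.05,0.19,0],-1.9],[[0.09,0.28,0],-2.85],[[0.14,0.36,0],-3.8],[[0.19,0.45,0],-4.75]]'

```text
time: 9.4
position: [0.5022, -0.0674, 0.0889]
tool_rot: [0.263, -0.656, 0.657, -0.263]
ft_force: [0.3, -0.7, -2.3]
grip_width: 0.0114
```

```bash
python3 look.py w11
```

```text
jig [-49.77 -28.8 ] z 0.0889 yaw jig 31.62 F [ 0.3 -0.7 -2.3] M [-0.12 -0.07 -0.01] w 0.0114 t 9.4
```

View pics/w11.png

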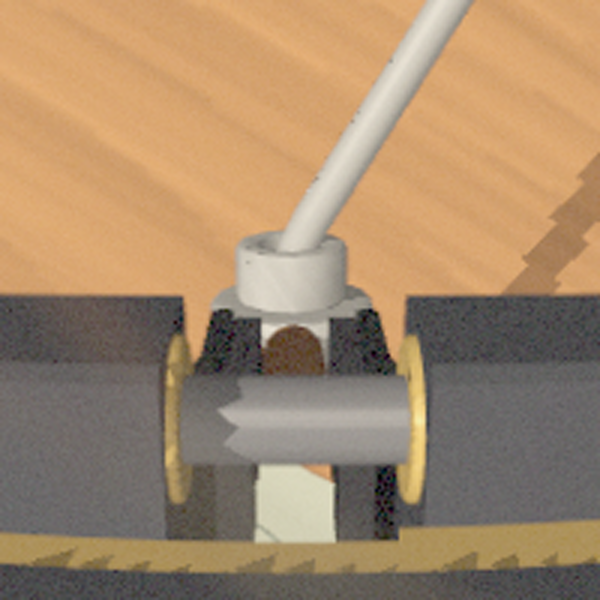

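arm_command --plan '[[[0.06,0.08,0],-0.95],[[0.12,0.15,0],-1.9],[[0.19,0.22,0],-2.8],[[0.27,0.28,0],-3.6],[[0.35,0.33,0],-4.3]]'

```text
time: 9.95
position: [0.511, -0.0593, 0.0889]
tool_rot: [0.136, -0.694, 0.694, -0.137]
ft_force: [-0.2, -0.4, -1.2]
grip_width: 0.0113
```

arm_command --plan '[[[0.09,0.05,0],-0.6],[[0.18,0.1,0],-1.1],[[0.27,0.13,0],-1.45],[[0.37,0.16,0],-1.75],[[0.46,0.19,0],-1.95]]'

```text
time: 10.45
position: [0.5223, -0.0543, 0.0888]
tool_rot: [0.077, -0.703, 0.703, -0.077]
ft_force: [0.1, 0.1, -2.3]
grip_width: 0.0113
```

```bash
python3 look.py w12
python3 - <<'E'
from path import *
cmd=np.array([-27.680,-20.084]);yaw=0.5
for name,sl in (('h',[167,171,175,180,185]),('i',[190,195,200,203,206]),('j',[208.5,211,213.5,216,218.5]),('k',[221,223.5,226,228.5,231]),('l',[233.5,236,238.5,241,243.5]),('m',[246,248.5,251,253.5,256]),('n',[258.5,261,263.5,266,268.5]),('o',[271,273.5,276,279,282])):
    r=table(cmd,sl,yaw);print(name,r)
    l=np.array(r[-1]);cmd=cmd+R2.T@(l[:2]*25);yaw+=l[2]*5;print(cmd.round(3),round(yaw,2))
E
```

```text
jig [-27.38 -20.19] z 0.0888 yaw jig 0.54 F [ 0.1  0.1 -2.3] M [-0.01  0.04  0.02] w 0.0113 t 10.45
h [[0.14, 0.03, -0.1], [0.29, 0.07, -0.1], [0.45, 0.1, -0.1], [0.65, 0.14, -0.1], [0.84, 0.18, -0.1]]
[ -6.203 -20.048] 0.0
i [[0.2, 0.04, 0.0], [0.39, 0.09, 0.0], [0.59, 0.13, 0.0], [0.71, 0.15, 0.0], [0.82, 0.18, 0.07]]
[ 14.784 -19.909] 0.35
j [[0.1, 0.02, 0.16], [0.2, 0.03, 0.42], [0.3, 0.06, 0.78], [0.39, 0.08, 1.24], [0.49, 0.1, 1.81]]
[ 27.286 -20.011] 9.4
k [[0.09, 0.03, 0.66], [0.19, 0.06, 1.42], [0.28, 0.1, 2.28], [0.37, 0.14, 3.23], [0.46, 0.18, 4.18]]
[ 39.471 -18.   ] 30.3
l [[0.08, 0.06, 0.96], [0.16, 0.12, 1.91], [0.23, 0.18, 2.87], [0.29, 0.25, 3.82], [0.35, 0.33, 4.78]]
[ 49.745 -11.749] 54.2
m [[0.06, 0.08, 0.95], [0.1, 0.17, 1.91], [0.14, 0.26, 2.86], [0.18, 0.35, 3.82], [0.2, 0.45, 4.77]]
[56.975 -1.785] 78.05
n [[0.02, 0.1, 0.89], [0.02, 0.19, 1.68], [0.02, 0.29, 2.36], [0.01, 0.39, 2.95], [-0.0, 0.49, 3.43]]
[59.521 10.198] 95.2
o [[-0.02, 0.1, 0.39], [-0.05, 0.19, 0.68], [-0.08, 0.29, 0.86], [-0.12, 0.4, 0.96], [-0.17, 0.51, 0.96]]
[58.015 23.553] 100.0
```

View pics/w12.png

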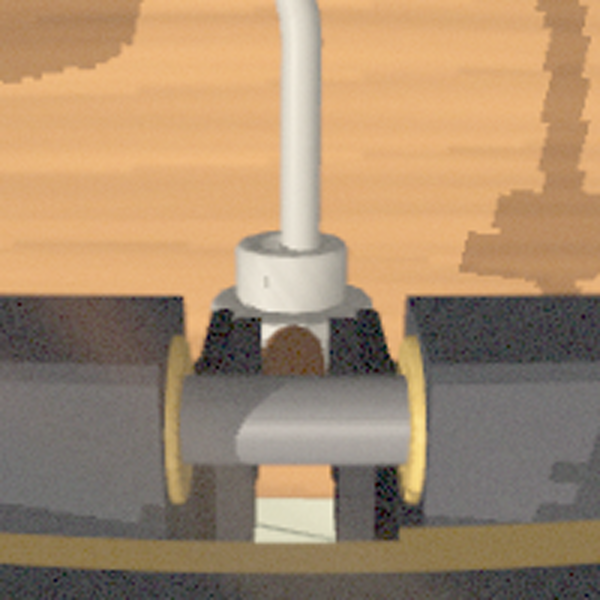

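Round bend 1. The bar shows at column 301 against the nose centre at 291, about 2 mm right, so the middle leg lies ~1.8 mm further −y than modelled. I'll shift the model and carry on.

```bash
cat >> jig.py <<'E'
T2=T2+R2@np.array([0,-.0018])
E
python3 - <<'E'
from path import *
cmd=np.array([-27.680,-20.084+1.8]);yaw=0.5
for name,sl in (('h',[167,171,175,180,185]),('i',[190,195,200,203,206])):
    r=table(cmd,sl,yaw);print(name,r)
    l=np.array(r[-1]);cmd=cmd+R2.T@(l[:2]*25);yaw+=l[2]*5;print(cmd.round(3),round(yaw,2))
E
```

```text
h [[0.15, -0.04, -0.1], [0.31, -0.0, -0.1], [0.47, 0.03, -0.1], [0.66, 0.07, -0.1], [0.86, 0.11, -0.1]]
[ -6.078 -20.064] 0.0
i [[0.19, 0.04, 0.0], [0.39, 0.09, 0.0], [0.58, 0.13, 0.0], [0.7, 0.15, 0.0], [0.82, 0.18, 0.07]]
[ 14.91  -19.925] 0.35
```

arm_command --plan '[[[0.15,-0.02,0],-0.05],[[0.31,-0.01,0],-0.1],[[0.47,0.03,0],-0.1],[[0.66,0.07,0],-0.1],[[0.86,0.11,0],-0.1]]'

```text
time: 11.0
position: [0.5441, -0.0514, 0.0889]
tool_rot: [-0.074, 0.703, -0.703, 0.074]
ft_force: [0.8, -0.7, -1.6]
grip_width: 0.0112
```

```bash
python3 look.py w13
python3 - <<'E'
from path import *
w=camera('wrist')
im=cv2.resize(w['pixels'][:300,100:460,::-1],None,fx=2,fy=2,interpolation=cv2.INTER_CUBIC)
for p in barpts():
    q=(wproj(w,np.r_[J(p),.085])-[100,0])*2+.5
    cv2.circle(im,tuple(int(x) for x in q),1,(0,255,0),-1)
cv2.imwrite('pics/w13f.png',im)
E
```

```text
jig [ -5.44 -20.07] z 0.0889 yaw jig 0.06 F [ 0.8 -0.7 -1.6] M [-0.01  0.    0.01] w 0.0112 t 11.0
```

View pics/w13.png

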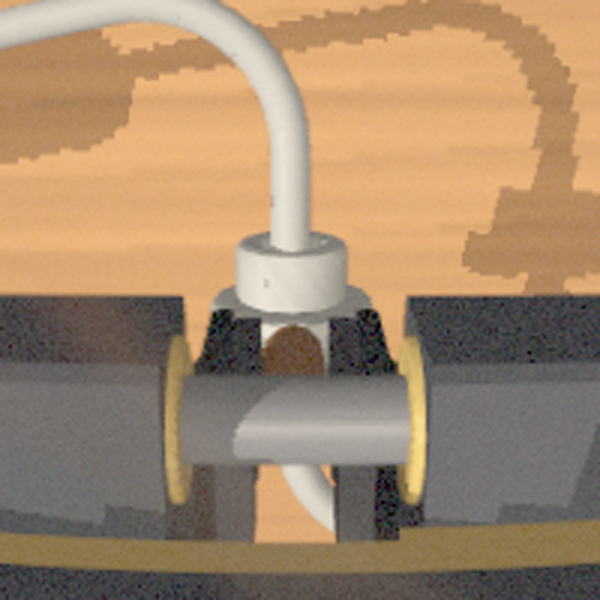

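View pics/w13f.png

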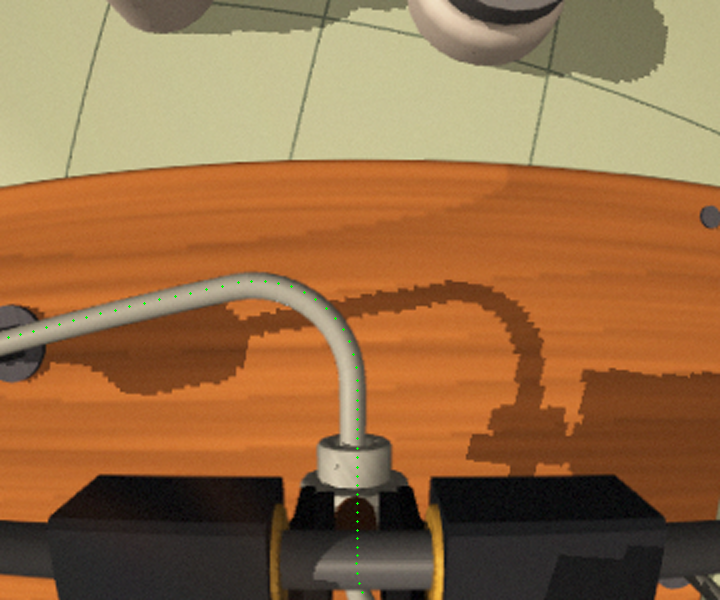

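Centred now (291 vs 291). On through the middle leg and into bend 2.

arm_command --plan '[[[0.19,0.04,0],0],[[0.39,0.09,0],0],[[0.58,0.13,0],0],[[0.7,0.15,0],0],[[0.82,0.18,0],0.05]]'

```text
time: 11.6
position: [0.5645, -0.047, 0.0888]
tool_rot: [-0.076, 0.703, -0.703, 0.076]
ft_force: [-0.0, 1.0, -1.6]
grip_width: 0.0114
```

arm_command --plan '[[[0.1,0.02,0],0.15],[[0.2,0.03,0],0.4],[[0.3,0.06,0],0.8],[[0.39,0.08,0],1.25],[[0.49,0.1,0],1.8]]'

```text
time: 12.1
position: [0.5765, -0.0445, 0.0889]
tool_rot: [-0.132, 0.695, -0.695, 0.132]
ft_force: [1.2, 0.1, -2.1]
grip_width: 0.0115
```

```bash
python3 look.py w14
```

```text
jig [ 27.66 -20.04] z 0.0889 yaw jig 9.46 F [ 1.2  0.1 -2.1] M [-0.05 -0.06 -0.01] w 0.0115 t 12.1
```

View pics/w14.png

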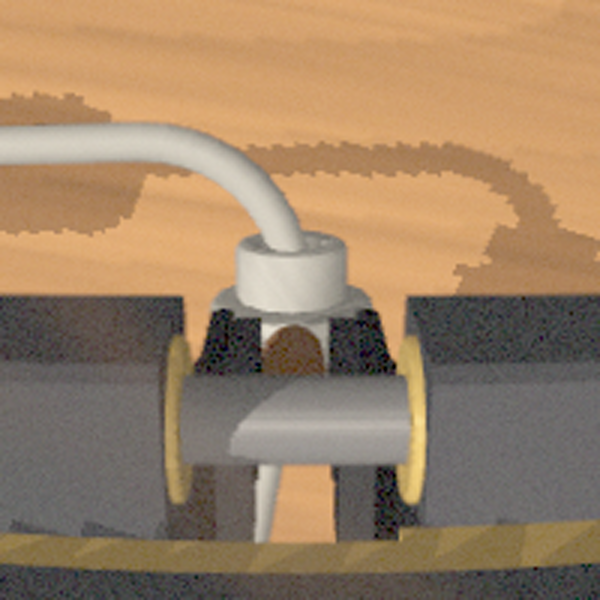

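arm_command --plan '[[[0.09,0.03,0],0.65],[[0.19,0.06,0],1.4],[[0.28,0.1,0],2.3],[[0.37,0.14,0],3.25],[[0.46,0.18,0],4.2]]'

```text
time: 12.65
position: [0.5874, -0.0398, 0.0887]
tool_rot: [-0.257, 0.659, -0.659, 0.256]
ft_force: [-0.4, 1.2, -2.1]
grip_width: 0.0117
```

```bash
python3 look.py w15
```

```text
jig [ 39.28 -17.64] z 0.0887 yaw jig 30.48 F [-0.4  1.2 -2.1] M [0.06 0.15 0.02] w 0.0117 t 12.65
```

View pics/w15.png

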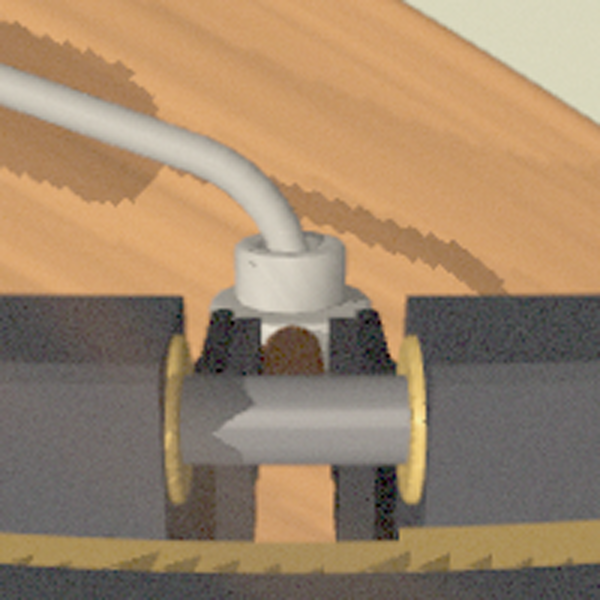

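Still near centre, with forces of 1–2 N.

arm_command --plan '[[[0.08,0.06,0],0.95],[[0.16,0.12,0],1.9],[[0.23,0.18,0],2.85],[[0.29,0.25,0],3.8],[[0.35,0.33,0],4.75]]'

```text
time: 13.2
position: [0.5958, -0.0315, 0.0886]
tool_rot: [-0.386, 0.593, -0.592, 0.385]
ft_force: [-0.3, 0.6, -1.4]
grip_width: 0.0115
```

arm_command --plan '[[[0.06,0.08,0],0.95],[[0.1,0.17,0],1.9],[[0.14,0.26,0],2.85],[[0.18,0.35,0],3.8],[[0.2,0.45,0],4.75]]'

```text
time: 13.7
position: [0.6005, -0.0204, 0.0885]
tool_rot: [-0.5, 0.501, -0.5, 0.499]
ft_force: [-1.5, -0.2, -1.7]
grip_width: 0.0115
```

```bash
python3 look.py w16
```

```text
jig [56.2  -1.43] z 0.0885 yaw jig 77.91 F [-1.5 -0.2 -1.7] M [-0.02  0.18  0.03] w 0.0115 t 13.7
```

View pics/w16.png

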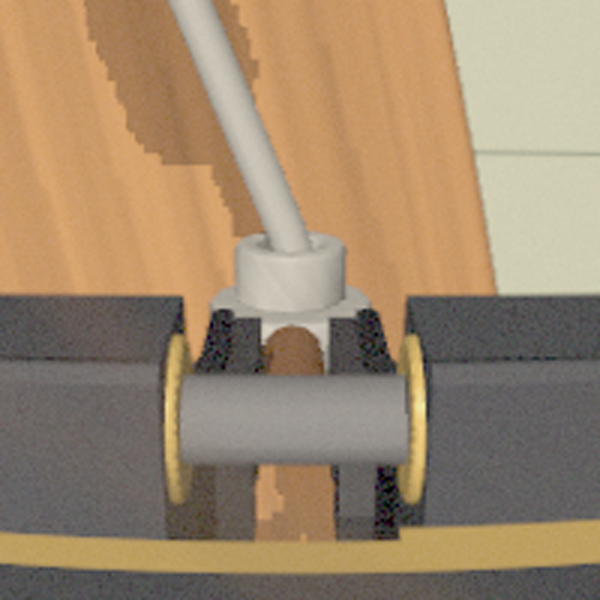

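arm_command --plan '[[[0.02,0.1,0],0.9],[[0.02,0.19,0],1.7],[[0.02,0.29,0],2.35],[[0.01,0.39,0],2.95],[[0,0.49,0],3.45]]'

```text
time: 14.25
position: [0.6015, -0.0084, 0.0888]
tool_rot: [0.568, -0.421, 0.421, -0.568]
ft_force: [0.2, 0.7, -1.7]
grip_width: 0.0118
```

arm_command --plan '[[[-0.02,0.1,0],0.4],[[-0.05,0.19,0],0.7],[[-0.08,0.29,0],0.85],[[-0.12,0.4,0],0.95],[[-0.17,0.51,0],0.95]]'

```text
time: 14.75
position: [0.5974, 0.0046, 0.0889]
tool_rot: [-0.585, 0.397, -0.397, 0.585]
ft_force: [0.4, 0.5, -1.3]
grip_width: 0.0119
```

```bash
python3 look.py w17
```

```text
jig [58.31 23.66] z 0.0889 yaw jig 99.77 F [ 0.4  0.5 -1.3] M [ 0.01 -0.11 -0.08] w 0.0119 t 14.75
```

View pics/w17.png

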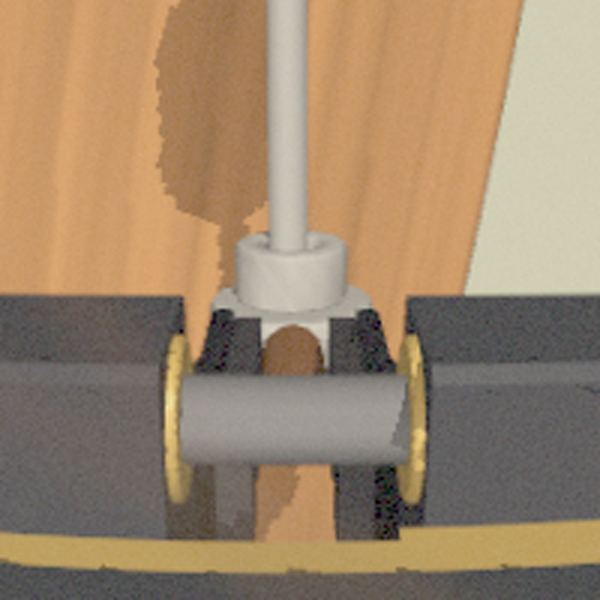

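Past bend 2 and aligned with the last leg, with the bar about 0.7 mm left of centre. Checking the leg direction and the socket ahead.

Run:
```python
from path import *
w=camera('wrist');im=w['pixels'][:,:,::-1]
a=np.clip((im[0:250,180:380].astype(float)/255)**.5*255,0,255).astype(np.uint8)
cv2.imwrite('pics/w18.png',cv2.resize(a,None,fx=2.4,fy=2.4,interpolation=cv2.INTER_CUBIC))
# bar columns -> rays at z=.085
hsv=cv2.cvtColor(np.ascontiguousarray(w['pixels']),cv2.COLOR_RGB2HSV)
P=[]
for r in range(100,218,3):
    row=hsv[r,250:310,1]<70
    c=np.where(row)[0]
    if 6<len(c)<25: P.append(wray(w,250+c.mean(),r,.085)[:2])
P=np.array(P); l=cv2.fitLine((P*1000).astype(np.float32),cv2.DIST_HUBER,0,.01,.01).ravel()
d=np.array(l[:2])*np.sign(l[1]);print(len(P),'dir jig',np.degrees(np.arctan2(d[1],d[0]))-12,'pt jig',inv(l[2:]/1000),[inv(p).round(1).tolist() for p in P[::8]])
e=np.array([30+30*np.sin(B),10-30*np.cos(B)]);dd=np.array([np.cos(B),np.sin(B)]);n=np.array([-dd[1],dd[0]])
for s in (85,90,95):
    print(s,[wproj(w,np.r_[J(e+dd*s+n*o),z]).round(1).tolist() for o,z in((0,.104),(19,.085),(-19,.085),(0,.066))])
```

```text
39 dir jig 99.77894 pt jig [46.86630527 81.47075631] [[42.3, 109.5], [44.5, 95.5], [46.9, 81.5], [49.3, 67.5], [52.0, 53.2]]
85 [[277.0, 119.6], [244.6, 121.8], [309.6, 121.5], [277.1, 122.8]]
90 [[276.9, 110.2], [244.5, 113.4], [309.6, 113.1], [277.1, 115.1]]
95 [[276.9, 100.9], [244.5, 105.0], [309.6, 104.7], [277.1, 107.5]]
```

View pics/w18.png

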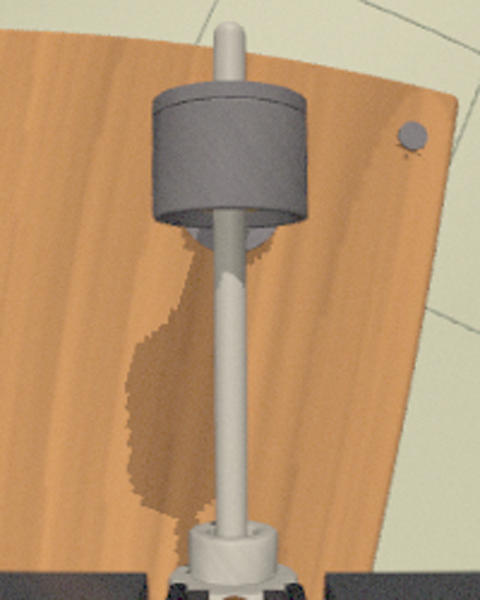

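The leg direction is confirmed at 99.8°. The mouth is at s≈95–102, and the ring origin is at s≈8.5. I slide along the leg with a small left correction.

arm_command --plan '[[[-0.12,0.23,0],0],[[-0.22,0.48,0],0],[[-0.32,0.73,0],0],[[-0.42,0.98,0],0],[[-0.51,1.22,0],0]]'

```text
time: 15.35
position: [0.5843, 0.0357, 0.0889]
tool_rot: [0.586, -0.396, 0.396, -0.586]
ft_force: [-0.4, -0.0, -2.0]
grip_width: 0.0115
```

arm_command --plan '[[[-0.1,0.25,0],0],[[-0.2,0.5,0],0],[[-0.3,0.75,0],0],[[-0.4,1.0,0],0],[[-0.49,1.23,0],0]]'

```text
time: 15.85
position: [0.5722, 0.0663, 0.0888]
tool_rot: [0.586, -0.396, 0.396, -0.586]
ft_force: [-1.3, -0.7, -1.8]
grip_width: 0.0117
```

```bash
python3 look.py w19
python3 - <<'E'
from path import *
w=camera('wrist');im=w['pixels'][:,:,::-1]
a=np.clip((im[90:250,200:360].astype(float)/255)**.5*255,0,255).astype(np.uint8)
cv2.imwrite('pics/w20.png',cv2.resize(a,None,fx=3.6,fy=3.6,interpolation=cv2.INTER_CUBIC))
E
```

```text
jig [46.47 89.23] z 0.0888 yaw jig 99.81 F [-1.3 -0.7 -1.8] M [ 0.   -0.12 -0.03] w 0.0117 t 15.85
```

View pics/w20.png

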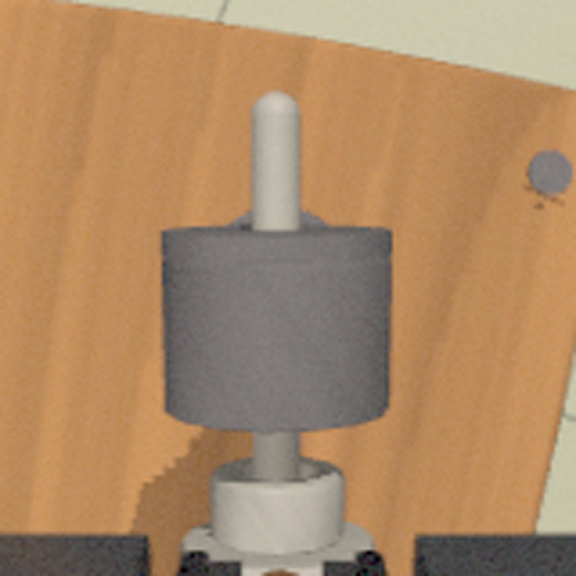

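Run:
```python
from path import *
w=camera('wrist');d=np.array([np.cos(np.radians(111.8)),np.sin(np.radians(111.8))])
P=get_obs()['position'][:2]
for nm,u,v,z in(('lip',277,209.4,.104),('noserimbottom',277.5,217.4,.0735),('nosetopnear',277.5,226,.0965)):
    print(nm,(wray(w,u,v,z)[:2]-P)@d*1000)
```

```text
lip 27.982045312352987
noserimbottom 15.834085172706795
nosetopnear 16.499810485174027
```

About 11 mm from nose to mouth and ~22 mm to flush. First 14 mm, easily.

arm_command --plan '[[[-0.05,0.11,0],0],[[-0.09,0.22,0],0],[[-0.13,0.33,0],0],[[-0.17,0.43,0],0],[[-0.21,0.52,0],0]]'

```text
time: 16.5
position: [0.5671, 0.0789, 0.0888]
tool_rot: [0.586, -0.396, 0.396, -0.586]
ft_force: [0.1, 0.4, -1.8]
grip_width: 0.0116
```

```bash
python3 look.py
python3 - <<'E'
from path import *
w=camera('wrist');im=w['pixels'][:,:,::-1]
a=np.clip((im[130:250,220:340].astype(float)/255)**.5*255,0,255).astype(np.uint8)
cv2.imwrite('pics/w21.png',cv2.resize(a,None,fx=4.5,fy=4.5,interpolation=cv2.INTER_CUBIC))
E
```

```text
jig [ 44.12 102.63] z 0.0888 yaw jig 99.8 F [ 0.1  0.4 -1.8] M [ 0.   -0.12 -0.02] w 0.0116 t 16.5
```

View pics/w21.png

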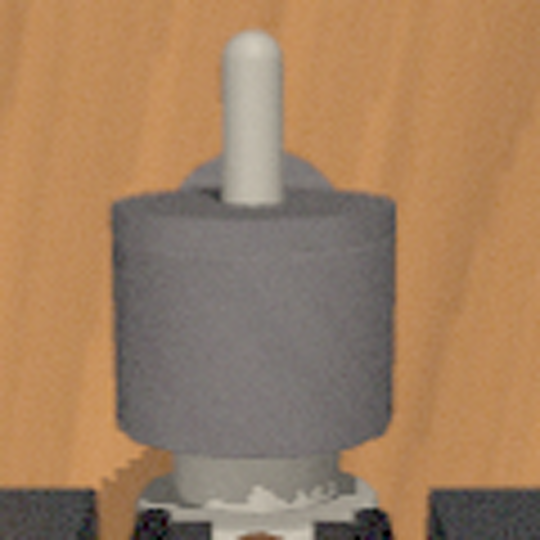

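arm_command --plan '[[[-0.01,0.03,0],0],[[-0.02,0.06,0],0],[[-0.04,0.09,0],0],[[-0.05,0.12,0],0],[[-0.06,0.15,0],0]]'

```text
time: 17.05
position: [0.5657, 0.0825, 0.0889]
tool_rot: [-0.586, 0.396, -0.396, 0.586]
ft_force: [-0.1, -0.2, -0.9]
grip_width: 0.0113
```

arm_command --plan '[[[-0.01,0.02,0],0],[[-0.015,0.04,0],0],[[-0.02,0.055,0],0],[[-0.03,0.07,0],0]]'

```text
time: 17.45
position: [0.565, 0.0842, 0.0888]
tool_rot: [-0.586, 0.396, -0.396, 0.586]
ft_force: [0.5, -0.6, -2.5]
grip_width: 0.0114
```

```bash
python3 look.py
python3 - <<'E'
from path import *
w=camera('wrist');im=w['pixels'][:,:,::-1]
a=np.clip((im[180:250,240:320].astype(float)/255)**.5*255,0,255).astype(np.uint8)
cv2.imwrite('pics/w22.png',cv2.resize(a,None,fx=7,fy=7,interpolation=cv2.INTER_CUBIC))
E
```

```text
jig [ 43.14 108.3 ] z 0.0888 yaw jig 99.8 F [ 0.5 -0.6 -2.5] M [-0.04 -0.15  0.  ] w 0.0114 t 17.45
```

View pics/w22.png

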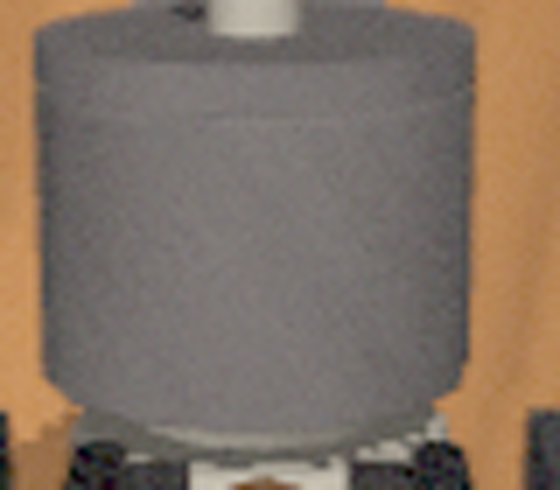

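About 2 mm left. Small steps now, watching the force.

arm_command --plan '[[[-0.005,0.01,0],0],[[-0.01,0.02,0],0],[[-0.01,0.03,0],0],[[-0.015,0.04,0],0]]'

```text
time: 17.9
position: [0.5646, 0.0852, 0.0889]
tool_rot: [0.586, -0.396, 0.396, -0.586]
ft_force: [0.6, 0.5, -1.7]
grip_width: 0.0115
```

arm_command --plan '[[[-0.005,0.01,0],0],[[-0.01,0.02,0],0],[[-0.01,0.02,0],0]]'

```text
time: 18.2
position: [0.5643, 0.0858, 0.0888]
tool_rot: [-0.586, 0.396, -0.396, 0.586]
ft_force: [0.3, -0.1, -1.7]
grip_width: 0.0117
```

```bash
python3 look.py
python3 - <<'E'
from path import *
w=camera('wrist');im=w['pixels'][:,:,::-1]
a=np.clip((im[180:250,240:320].astype(float)/255)**.5*255,0,255).astype(np.uint8)
cv2.imwrite('pics/w23.png',cv2.resize(a,None,fx=7,fy=7,interpolation=cv2.INTER_CUBIC))
E
```

```text
jig [ 42.82 109.91] z 0.0888 yaw jig 99.81 F [ 0.3 -0.1 -1.7] M [-0.   -0.2  -0.01] w 0.0117 t 18.2
```

View pics/w23.png

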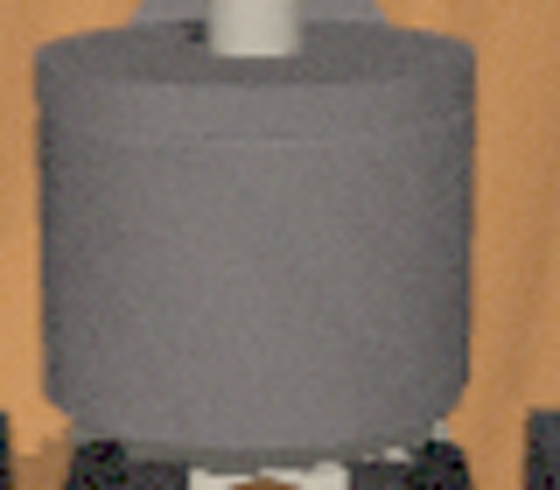

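arm_command --plan '[[[-0.005,0.01,0],0],[[-0.01,0.02,0],0],[[-0.01,0.02,0],0]]'

```text
time: 18.55
position: [0.564, 0.0862, 0.0888]
tool_rot: [0.586, -0.396, 0.396, -0.586]
ft_force: [-0.5, -0.1, -3.1]
grip_width: 0.0114
```

arm_command --plan '[[[-0.005,0.01,0],0],[[-0.007,0.02,0],0],[[-0.007,0.02,0],0]]'

```text
time: 18.85
position: [0.5638, 0.0868, 0.0888]
tool_rot: [0.586, -0.396, 0.396, -0.586]
ft_force: [0.2, 0.5, -1.5]
grip_width: 0.0116
```

```bash
python3 look.py
python3 - <<'E'
from path import *
w=camera('wrist');im=w['pixels'][:,:,::-1]
a=np.clip((im[180:250,240:320].astype(float)/255)**.5*255,0,255).astype(np.uint8)
cv2.imwrite('pics/w24.png',cv2.resize(a,None,fx=7,fy=7,interpolation=cv2.INTER_CUBIC))
E
```

```text
jig [ 42.56 111.  ] z 0.0888 yaw jig 99.81 F [ 0.2  0.5 -1.5] M [ 0.01 -0.11 -0.02] w 0.0116 t 18.85
```

View pics/w24.png

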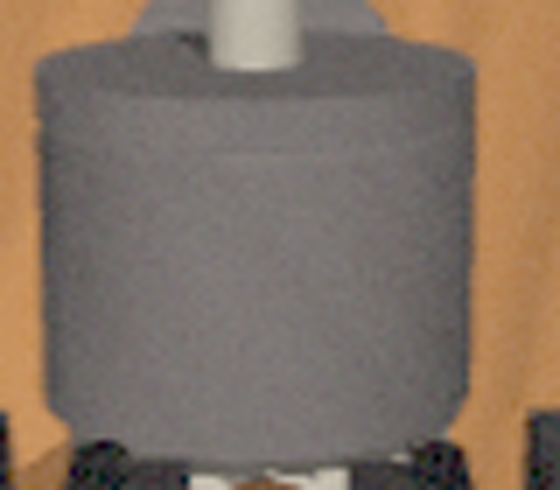

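arm_command --plan '[[[-0.004,0.01,0],0],[[-0.008,0.02,0],0],[[-0.008,0.02,0],0]]'

```text
time: 19.2
position: [0.5637, 0.0873, 0.0888]
tool_rot: [0.586, -0.396, 0.396, -0.586]
ft_force: [-1.1, -0.2, -1.6]
grip_width: 0.0115
```

arm_command --plan '[[[-0.004,0.01,0],0],[[-0.008,0.02,0],0],[[-0.008,0.02,0],0]]'

```text
time: 19.5
position: [0.5635, 0.0878, 0.0888]
tool_rot: [0.586, -0.396, 0.396, -0.586]
ft_force: [0.3, -0.3, -1.2]
grip_width: 0.0115
```

```bash
python3 look.py
```

```text
jig [ 42.41 112.05] z 0.0888 yaw jig 99.81 F [ 0.3 -0.3 -1.2] M [-0.01 -0.1  -0.  ] w 0.0115 t 19.5
```

arm_command --plan '[[[-0.004,0.01,0],0],[[-0.008,0.02,0],0],[[-0.008,0.02,0],0]]'

```text
time: 19.8
position: [0.5633, 0.0882, 0.0888]
tool_rot: [0.586, -0.396, 0.396, -0.586]
ft_force: [0.2, -0.5, -2.7]
grip_width: 0.0117
```

```bash
python3 look.py
python3 - <<'E'
from path import *
w=camera('wrist');im=w['pixels'][:,:,::-1]
a=np.clip((im[180:250,240:320].astype(float)/255)**.5*255,0,255).astype(np.uint8)
a=cv2.resize(a,None,fx=5,fy=5,interpolation=cv2.INTER_CUBIC)
s=camera('scene');b=np.clip((s['pixels'][190:270,330:430,::-1].astype(float)/255)**.6*255,0,255).astype(np.uint8)
b=cv2.resize(b,(400,350),interpolation=cv2.INTER_CUBIC)
cv2.imwrite('pics/w25.png',np.hstack([a,b]))
E
```

```text
jig [ 42.33 112.53] z 0.0888 yaw jig 99.81 F [ 0.2 -0.5 -2.7] M [-0.04 -0.14 -0.04] w 0.0117 t 19.8
```

View pics/w25.png

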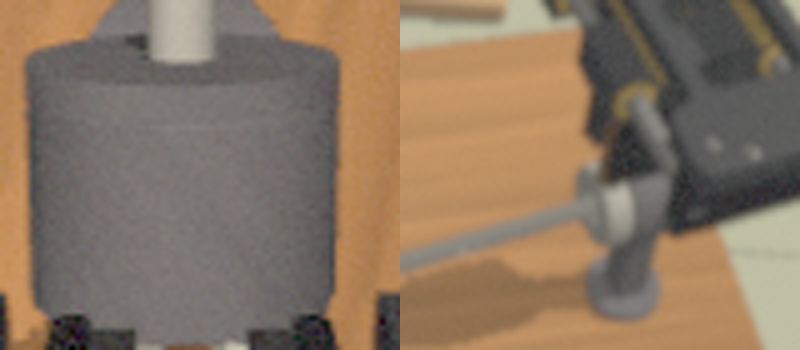

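arm_command --plan '[[[-0.004,0.01,0],0],[[-0.008,0.02,0],0],[[-0.008,0.02,0],0]]'

```text
time: 20.2
position: [0.5632, 0.0884, 0.0889]
tool_rot: [0.586, -0.396, 0.397, -0.585]
ft_force: [-0.3, -1.8, -1.3]
grip_width: 0.0116
```

arm_command --plan '[[[-0.004,0.01,0],0],[[-0.008,0.02,0],0],[[-0.008,0.02,0],0]]'

```text
time: 20.5
position: [0.563, 0.0888, 0.0889]
tool_rot: [0.586, -0.396, 0.397, -0.585]
ft_force: [0.2, -2.3, -1.2]
grip_width: 0.0116
```

Contact is building (about 2 N back along the leg). A bit more.

arm_command --plan '[[[-0.004,0.01,0],0],[[-0.008,0.02,0],0],[[-0.008,0.02,0],0]]'

```text
time: 20.8
position: [0.5628, 0.0893, 0.089]
tool_rot: [0.586, -0.396, 0.397, -0.585]
ft_force: [0.3, -4.1, -1.0]
grip_width: 0.0116
```

```bash
python3 look.py
python3 - <<'E'
from path import *
w=camera('wrist');im=w['pixels'][:,:,::-1]
a=np.clip((im[190:260,240:320].astype(float)/255)**.5*255,0,255).astype(np.uint8)
a=cv2.resize(a,None,fx=5,fy=5,interpolation=cv2.INTER_CUBIC)
s=camera('scene');b=np.clip((s['pixels'][215:265,360:410,::-1].astype(float)/255)**.6*255,0,255).astype(np.uint8)
b=cv2.resize(b,(350,350),interpolation=cv2.INTER_CUBIC)
cv2.imwrite('pics/w26.png',np.hstack([a,b]))
E
```

```text
jig [ 42.11 113.71] z 0.089 yaw jig 99.82 F [ 0.3 -4.1 -1. ] M [-0.91 -0.2   0.05] w 0.0116 t 20.8
```

View pics/w26.png

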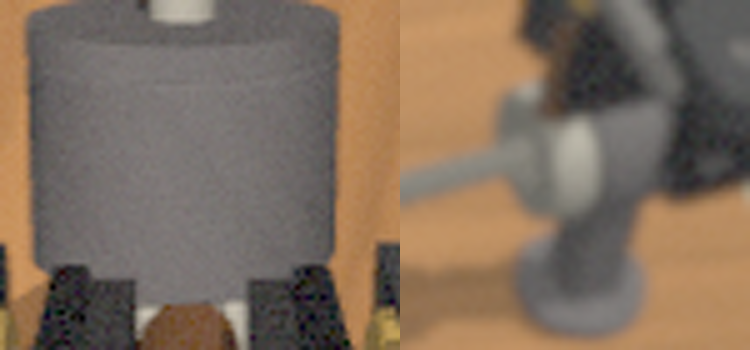

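About 4 N against a hard stop, and the flange looks tight on the rim in the scene crop. I lower the ring ~2 mm onto the bar so that it doesn't drop when released.

arm_command --plan '[[[0,0,-0.02],0],[[0,0,-0.04],0],[[0,0,-0.06],0],[[0,0,-0.08],0],[[0,0,-0.08],0]]'

```text
time: 21.4
position: [0.5634, 0.0897, 0.0871]
tool_rot: [-0.585, 0.396, -0.397, 0.586]
ft_force: [1.6, -4.2, 1.6]
grip_width: 0.0117
```

```bash
python3 look.py
```

```text
jig [ 42.77 113.95] z 0.0871 yaw jig 99.8 F [ 1.6 -4.2  1.6] M [-0.84 -0.42 -0.  ] w 0.0117 t 21.4
```

4.5 N along the leg and resting on the bar. Releasing.

arm_command --plan '[[[0,0,0],0],[[0,0,0],0],[[0,0,0],0],[[0,0,0],0],[[0,0,0],0]]' --fingers 0.2

```text
time: 21.9
position: [0.5623, 0.0901, 0.0867]
tool_rot: [0.586, -0.397, 0.396, -0.586]
ft_force: [0.1, 1.0, -0.8]
grip_width: 0.0436
```

```bash
python3 look.py
python3 - <<'E'
from path import *
w=camera('wrist');im=w['pixels'][:,:,::-1]
a=np.clip((im[180:280,225:335].astype(float)/255)**.5*255,0,255).astype(np.uint8)
a=cv2.resize(a,None,fx=4,fy=4,interpolation=cv2.INTER_CUBIC)
s=camera('scene');b=np.clip((s['pixels'][215:265,360:410,::-1].astype(float)/255)**.6*255,0,255).astype(np.uint8)
b=cv2.resize(b,(350,400),interpolation=cv2.INTER_CUBIC)
cv2.imwrite('pics/w27.png',np.hstack([a,b]))
E
```

```text
jig [ 41.8  114.53] z 0.0867 yaw jig 99.81 F [ 0.1  1.  -0.8] M [ 0.04 -0.09  0.02] w 0.0436 t 21.9
```

View pics/w27.png

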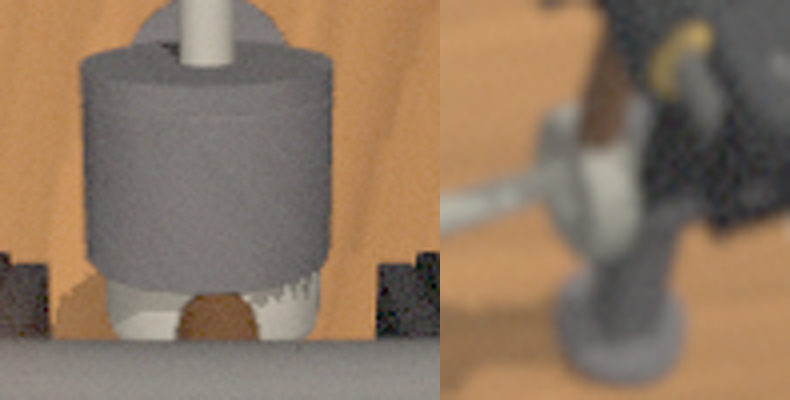

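arm_command --plan '[[[0,0,0],0],[[0,0,0.6],0],[[0,0,1.4],0],[[0,0,2.4],0],[[0,0,3.4],0]]' --fingers 0.6

```text
time: 22.5
position: [0.5623, 0.0897, 0.1725]
tool_rot: [0.586, -0.397, 0.396, -0.585]
ft_force: [0.8, -0.2, 0.8]
grip_width: 0.0693
```

arm_command --plan '[[[-0.6,-1.2,0.4],0],[[-1.2,-2.4,0.6],0],[[-1.8,-3.6,0.6],0],[[-2.4,-4.8,0.6],0],[[-2.4,-4.8,0.6],0]]'

```text
time: 23.0
position: [0.501, -0.0329, 0.1869]
tool_rot: [0.585, -0.398, 0.397, -0.584]
ft_force: [0.9, 0.3, 0.1]
grip_width: 0.0697
```

```bash
python3 look.py
python3 - <<'E'
from path import *
w=camera('wrist');save(w,'w28');s=camera('scene');t=camera('top')
a=cv2.resize(s['pixels'][205:275,355:425,::-1],(400,400),interpolation=cv2.INTER_CUBIC)
b=cv2.resize(t['pixels'][160:230,160:230,::-1],(400,400),interpolation=cv2.INTER_CUBIC)
cv2.imwrite('pics/s28.png',np.hstack([a,b]))
E
```

```text
jig [-43.81   7.04] z 0.1869 yaw jig 99.58 F [0.9 0.3 0.1] M [ 0.07 -0.11 -0.02] w 0.0697 t 23.0
```

View pics/s28.png

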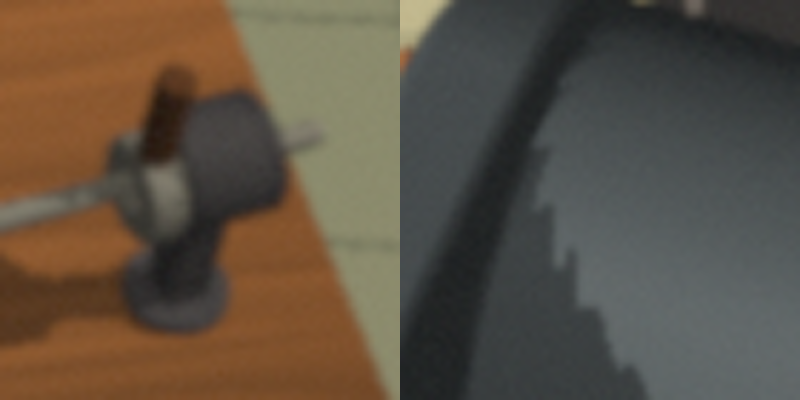

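View pics/w28.png

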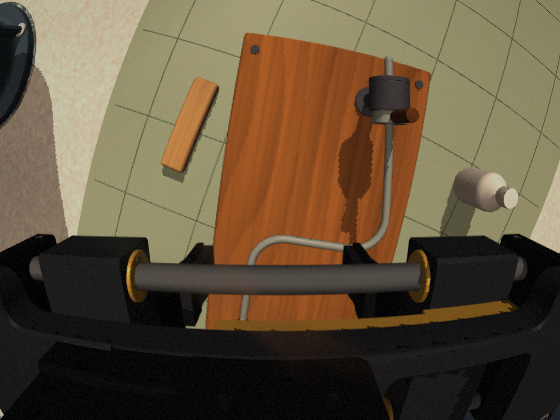

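The ring stays put when released. One closer check of the flange-to-rim seam with the wrist camera over it.

arm_command --plan '[[[1,0.8,-0.2],0],[[2,1.6,-0.6],0],[[3.4,2.57,-1.2],0],[[3.4,2.57,-2],0],[[3.4,2.57,-2.2],0]]'

```text
time: 23.65
position: [0.5869, 0.0364, 0.1294]
tool_rot: [0.587, -0.397, 0.394, -0.586]
ft_force: [-1.1, 0.9, 0.6]
grip_width: 0.0699
```

arm_command --plan '[[[0,0,0],0],[[0,0,0],0],[[0,0,0],0]]'

```text
time: 23.95
position: [0.588, 0.0337, 0.1329]
tool_rot: [-0.585, 0.396, -0.397, 0.586]
ft_force: [0.4, -0.2, -0.3]
grip_width: 0.0698
```

```bash
python3 look.py
python3 - <<'E'
from path import *
import pickle
w=camera('wrist');save(w,'w29');pickle.dump((w,get_obs()['position']),open('c29.pkl','wb'))
e=np.array([.5628,.0893]);print(wproj(w,np.r_[e,.085]))
u,v=[int(x) for x in wproj(w,np.r_[e,.085])]
a=np.clip((w['pixels'][v-60:v+50,u-55:u+55,::-1].astype(float)/255)**.6*255,0,255).astype(np.uint8)
cv2.imwrite('pics/w29c.png',cv2.resize(a,None,fx=5.4,fy=5.4,interpolation=cv2.INTER_CUBIC))
E
```

```text
jig [55.16 54.07] z 0.1329 yaw jig 99.78 F [ 0.4 -0.2 -0.3] M [-0.04 -0.12 -0.01] w 0.0698 t 23.95
[273.70298424 144.65976912]
```

View pics/w29c.png

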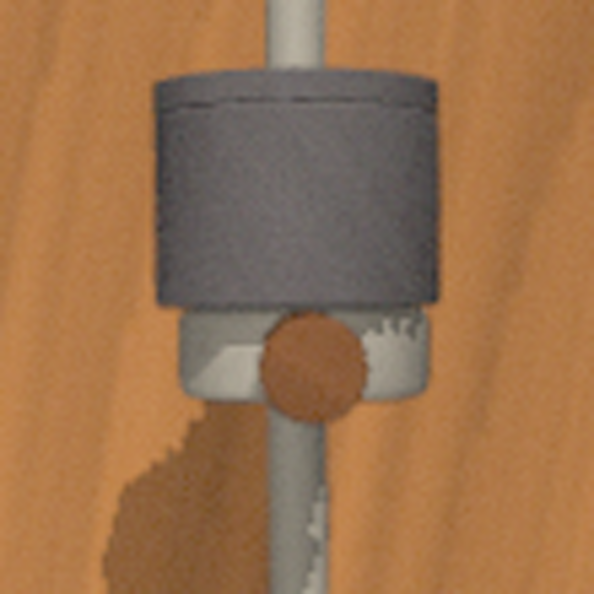

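The flange shows its full 12 mm (≈90 crop px at 7.35 px/mm) directly against the rim, and none of the narrower nose is visible. So it is flush within about 0.5 mm. The gripper is clear; handing in.

```bash
python3 -c "
from rig import hand_in,get_obs
o=get_obs();print(o['time'],o['ft_force'].round(1),abs(o['joint_velocities']).max())
print(hand_in())"
```

```text
24.0 [ 0.1  0.4 -0.6] 0.003781283114922132
the job is handed in; nothing more can be done
None
```

The ring is home in the end socket and released, and the job was handed in at about 24 s; hand-in reports no verdict. I took the larger steel ring threaded on the bar by its stem. I slid it round bend 1 and bend 2, which was measured at about 100°, and pushed it into the socket until it stopped at about 4.5 N. Then I lowered it onto the bar and let go.

**Last checks**
- **Seat:** in a close-up from above, the flange's full 12 mm width sits against the rim and none of the nose shows, so it is flush within about 0.5 mm.
- **Forces:** every wrist reading stayed at or below about 5 N. I read them only at the end of each move, so they are not a continuous record of contact force. At hand-in the arm read about zero force, was still, and stood clear of everything.
- **Bystanders:** the arm went nowhere near the bottle, the tub or the slicker. I saw nothing displaced, but I did not measure them at the end.

**What disagreed**
- **First grasp:** it missed. The fingers closed above the stem because the real fingertips sit about 26 mm higher than the reported TCP; I went down 22 mm and gripped again.
- **Bar position:** the middle leg lay about 1.8 mm off my first estimate, so I shifted the path.
- **Socket mouth:** it measured about 95–103 mm along the last leg, beyond the stated 95 mm. I found the end by force and sight instead.

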